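Make up the egg tray and the tea tray

ROBOT

A 6-joint arm with a two-finger parallel gripper is mounted at the origin on a cart in front of the work surface, level with it; the furniture and walls round the work are solid. World frame = base frame: x ahead of the robot, y to its left, z up, the work surface at z = 0. Lengths are in m, angles in rad, forces in N, time in s.
With the tool pointing down it reaches from about 0.4 to 0.825 m from the base axis. Payload 7 kg.
Tool frame: the origin (TCP) lies on the mounting face of the last link; the fingertips stand 178 mm ahead of it and the grasp point (between the pads) lies 159 mm ahead of it (manip.tips_ahead is the distance from the TCP to the fingertips, in m); z points along the fingers, y is the line along which they close (so a half turn about z gives the same grasp; the last joint's range is limited). The gripper opens to 88 mm and grips with 3 to 60 N. Pads are 19 mm wide; open, the fingers measure 130 mm over their backs; the gripper's body (78 mm by 193 mm) begins 47 mm behind the grasp point.
Start: joints at [1.418, 0.359, 0.012, 0, -1.224, -0.288], TCP at [0.288, 0.61, 0.405] pointing down, gripper open.
Joint ranges: [-3.07, 3.07], [-1.43, 2.12], [-1.02, 1.25], [-3.03, 1.67], [-3.05, -0], [-3.03, 3.03]. Speed limits (rad/s): [2.39, 2.39, 3.01, 3.14, 3.14, 3.14].

INTERFACE

Orientations are given as a unit quaternion [w, x, y, z].
In Python, from plant import manip gives the robot as it stands.
- The arm moves only by the tool jog_arm, never from a script. Its argument "steps" is a list of rows, each an object of numbers: "rx", "ry", "rz": the turn, a rotation vector about the tool's x, y, z each as a share of pi rad, from -1 to 1; "x", "y", "z": the shift along the tool's x, y, z each as a share of 0.1 m, from -1 to 1; "hand": the opening, from 0 (shut) to 1 (fully open). In form: [{"rx": .., "ry": .., "rz": .., "x": .., "y": .., "z": .., "hand": ..}, ...]. A call has 1 to 8 rows; each row is the pose to reach, as a shift and turn from the pose commanded when the call began, along the tool's axes at that moment, turning the shorter way round; what a row does not reach only later rows make up. A row lasts 1/10 s, in which the tool goes at most 50 mm and 8.59 degrees, less where a joint would pass 70% of its speed; a pose out of reach is approached as far as the arm can. A call with a number of a shift or a turn outside -1 to 1 is refused whole. A call with a gripper value outside its range is refused whole. The fingers move at their own pace and stop on an object; "grip_force" is the grip in N (left out, the last holds). Time passes only in rows, so rows that repeat a pose let the fingers close. It gives the time, the measured TCP pose, the force, the opening and the grip force at its end, in the units of the state.
- manip.observe(): the state, without advancing time (a new reading comes with each control period).
- manip.snapshot(name): name is "side" or "top" or "wrist"; returns a dict with "img" (400x640x3 uint8, blue, green, red), "fx", "fy", "cx", "cy" (pixels), "R" (3x3) and "t" (3): a world point X has camera coordinates R X + t; the wrist camera has in their place "tool_from_camera" (4x4, takes a point from camera to tool coordinates, whose origin is the TCP and whose axes are the flange's). Camera axes: x right, y down, z forward; pixel columns grow to the right and rows downward; lengths in m; the calibration is good to about 2 mm. A picture is of the moment at which its call begins: read the wrist's pose just before it. There is no depth.
- manip.finish_job(): hands the job in; it is judged then, once.
The state is a dict: "clock": time; "joints": joint angles; "dq": joint speeds; "joint_efforts": joint torques, N m; "eef_pos": TCP position; "tcp_rot": TCP orientation; "force": force on the tool from outside, world axes, zero at the start; "moment": the same for the moment, N m; "gripper_width": opening from 0.0 (shut) to 1.0 (fully open); "gripper_force": force on a finger pad.
Only numpy, scipy, OpenCV 4.12 (cv2) and the standard library are available. Lean on these libraries where they do the work, as an engineer would, in place of code of your own. Each camera call takes 0.05 s, during which the arm holds its last target. There are 200 camera calls.

TASK

Make up the two breakfast kits from the row of things on the table. The long tray with three wells is the egg kit: stand the egg timer in its middle well, and the salt shaker and one spice jar in the two outer wells, either way round. The short tray with two wells is the tea kit: stand the tea tin in its larger well and the other spice jar in its smaller well; leave the scouring bottle, the mug and the remote control where they are.

Things in the scene. Friction and masses are not known exactly. Their poses are not given: they have to be found in the camera images.
- egg_tray: Long low open wooden tray with three equal square wells in a row, lined in grey; fixed. 86 mm (its x) by 244 mm (its y), 20 mm high; outer walls 6 mm, dividers 5 mm, floor 4 mm thick (well floor at z = 4 mm). Origin: centre of its underside; x across the tray, y along the row, z up. Wells 74 x 74 mm, centred on x = 0, y = -79, 0 and +79 mm.
- tea_tray: Short low open wooden tray with two wells, one larger, lined in grey; fixed. 96 mm (its x) by 163 mm (its y), 20 mm high; outer walls 6 mm, divider 5 mm, floor 4 mm thick. Origin: centre of its underside; x across the tray, y along the row, z up. Larger well 84 (x) x 84 (y) mm centred on x = 0, y = +33.5 mm; smaller well 84 (x) x 62 (y) mm centred on x = 0, y = -44.5 mm.
- egg_timer: Mechanical egg timer: white round base, 57 mm across and 20 mm high, under a ribbed grey cap that narrows upward; 54 mm high in all, 0.11 kg. The cap does not turn here; grip it across the cap about 35 mm up. Origin: centre of its underside, z up. Stands in the stock row at the start, on its underside.
- salt_shaker: Salt shaker: clear rounded glass body with a narrower grey domed cap; 44 mm across, 90 mm high, 0.10 kg; cap 34 mm across above about 70 mm. It may stand leaning by 2 to 3 degrees on its slightly uneven foot. Origin: centre of its underside, z up. Stands in the stock row at the start, on its underside.
- spice_jar_a: Spice jar: clear round jar with paper label and red screw cap; body 42 mm, cap 45 mm across (from 85 mm up), 106 mm high, 0.11 kg. One of two such jars; they serve equally. Origin: centre of its underside, z up. Stands in the stock row at the start, on its underside.
- spice_jar_b: The other spice jar, same shape, size and weight: body 42 mm, red cap 45 mm across (from 85 mm up), 106 mm high; label differs. Origin: centre of its underside, z up. Stands in the stock row at the start, on its underside.
- tea_tin: Tea tin: round green canister with a wooden lid and wooden knob, 62 mm across, 85 mm high, 0.25 kg. The lid is fixed; its top is at 68 mm, the knob on it is 20 mm across, from 68 to 85 mm: lift the tin by the knob. Origin: centre of its underside, z up. Stands in the stock row at the start, on its underside.
- scouring_cream: Slim round bottle of scouring cream, white with a turquoise cap, 38 mm across, 136 mm high; stands among the stock row and belongs to no kit: leave it standing. Origin: centre of its underside, z up.
- mug: Blue mug, 85 mm across, 98 mm high, 117 mm with its handle, at the left edge of the table: leave it. Origin: centre of the underside of its bounding box, z up.
- remote: Grey remote control, 179 x 45 x 19 mm, lying at the near edge of the table: leave it. Origin: centre of its underside, z up.
Mind the look-alikes: they are no part of the job. Leave any purple look-alike of the spice_jar_a alone.

How it is judged:
At the end, for the whole second after the job is handed in: Timer mid, salt shaker and a spice jar outside in the long tray (all within 18 mm of well centres); tea tin (16 mm) in the larger, other jar (23 mm across, 14 mm along) in the smaller well; all on the floor, upright to 0.15 rad, at rest. Bottle, mug, remote within 25 mm and 0.15 rad of their start (x of egg_timer in the frame of egg_tray between -0.018 and 0.018 m and y of egg_timer in the frame of egg_tray between -0.018 and 0.018 m and z of egg_timer in the frame of egg_tray below 0.009 m and angle between each of egg_timer, tea_tin, scouring_cream, mug, remote's own z axis and vertical below 0.15 rad and x of tea_tin in the frame of tea_tray between -0.016 and 0.016 m and y of tea_tin in the frame of tea_tray between 0.0175 and 0.0495 m and z of tea_tin in the frame of tea_tray below 0.009 m and ((x of salt_shaker in the frame of egg_tray between -0.018 and 0.018 m and y of salt_shaker in the frame of egg_tray between 0.061 and 0.097 m and z of each of salt_shaker, spice_jar_a in the frame of egg_tray below 0.009 m and angle between each of salt_shaker, spice_jar_a, spice_jar_b's own z axis and vertical below 0.15 rad and x of spice_jar_a in the frame of egg_tray between -0.018 and 0.018 m and y of spice_jar_a in the frame of egg_tray between -0.097 and -0.061 m and x of spice_jar_b in the frame of tea_tray between -0.023 and 0.023 m and y of spice_jar_b in the frame of tea_tray between -0.0585 and -0.0305 m and z of spice_jar_b in the frame of tea_tray below 0.009 m) or (x of salt_shaker in the frame of egg_tray between -0.018 and 0.018 m and y of salt_shaker in the frame of egg_tray between -0.097 and -0.061 m and z of each of salt_shaker, spice_jar_a in the frame of egg_tray below 0.009 m and angle between each of salt_shaker, spice_jar_a, spice_jar_b's own z axis and vertical below 0.15 rad and x of spice_jar_a in the frame of egg_tray between -0.018 and 0.018 m and y of spice_jar_a in the frame of egg_tray between 0.061 and 0.097 m and x of spice_jar_b in the frame of tea_tray between -0.023 and 0.023 m and y of spice_jar_b in the frame of tea_tray between -0.0585 and -0.0305 m and z of spice_jar_b in the frame of tea_tray below 0.009 m) or (x of salt_shaker in the frame of egg_tray between -0.018 and 0.018 m and y of salt_shaker in the frame of egg_tray between 0.061 and 0.097 m and z of each of salt_shaker, spice_jar_b in the frame of egg_tray below 0.009 m and angle between each of salt_shaker, spice_jar_b, spice_jar_a's own z axis and vertical below 0.15 rad and x of spice_jar_b in the frame of egg_tray between -0.018 and 0.018 m and y of spice_jar_b in the frame of egg_tray between -0.097 and -0.061 m and x of spice_jar_a in the frame of tea_tray between -0.023 and 0.023 m and y of spice_jar_a in the frame of tea_tray between -0.0585 and -0.0305 m and z of spice_jar_a in the frame of tea_tray below 0.009 m) or (x of salt_shaker in the frame of egg_tray between -0.018 and 0.018 m and y of salt_shaker in the frame of egg_tray between -0.097 and -0.061 m and z of each of salt_shaker, spice_jar_b in the frame of egg_tray below 0.009 m and angle between each of salt_shaker, spice_jar_b, spice_jar_a's own z axis and vertical below 0.15 rad and x of spice_jar_b in the frame of egg_tray between -0.018 and 0.018 m and y of spice_jar_b in the frame of egg_tray between 0.061 and 0.097 m and x of spice_jar_a in the frame of tea_tray between -0.023 and 0.023 m and y of spice_jar_a in the frame of tea_tray between -0.0585 and -0.0305 m and z of spice_jar_a in the frame of tea_tray below 0.009 m)) and linear speed of each of egg_timer, salt_shaker, spice_jar_a, spice_jar_b, tea_tin below 0.02 m/s and distance of each of scouring_cream, mug, remote from where it was at the start of the episode below 0.025 m); the robot touches nothing.
It fails at once if the scouring bottle, the mug or the remote is knocked over or shoved away (distance of any of scouring_cream, mug, remote from where it was at the start of the episode above 0.04 m or angle between any of scouring_cream, mug, remote's own z axis and vertical above 0.5 rad).
It also fails if it takes over 136 s, if anything falls off the work surface, if the arm or the gripper's body presses on something with over 40 N, if the wrist force passes 120 N, or if a joint passes its speed limit or range.

## Working session

There is one attempt and no reset: what is moved stays moved. The work goes in short steps, Python scripts to look and compute and a tool call to move; the robot and the scene stay as the last step left them, time stands still between calls to the robot, and variables do not carry over. Pictures are saved under pics/ and viewed, at most 17 in all, crops included, and the job is handed in when it is done.

Besides the shell and the picture viewer there is one more tool, called after "Emit:" as name([rows], argument=value, ...), one row to a line, values as JSON. jog_arm: Moves the arm, as the interface text tells. Its arguments: {"type":"object","properties":{"steps":{"type":"array"},"grip_force":{"type":"number"}},"required":["steps"]}

```bash
mkdir -p pics; ls; python3 - <<'E'
from plant import manip
import cv2,numpy as np
s=manip.observe();print({k:np.round(v,3).tolist() for k,v in s.items()})
for n in("top","side"):
    d=manip.snapshot(n);cv2.imwrite(f"pics/{n}0.png",d["img"]);print(n,d["fx"],d["fy"],d["cx"],d["cy"],np.round(d["R"],3).tolist(),d["t"])
s=manip.observe();d=manip.snapshot("wrist");cv2.imwrite("pics/w0.png",d["img"]);print(d["fx"],d["tool_from_camera"])
E
```

```text
pics
{'clock': 0.0, 'joints': [1.418, 0.359, 0.011, -0.0, -1.224, -0.288], 'dq': [0.001, 0.0, 0.0, 0.0, -0.0, 0.002], 'joint_efforts': [0.002, -58.272, 29.304, 6.997, 0.007, -0.0], 'eef_pos': [0.288, 0.61, 0.404], 'tcp_rot': [0.001, 0.976, -0.219, -0.0], 'force': [0.198, -0.327, -1.115], 'moment': [-0.044, 0.044, -0.019], 'gripper_force': 0.0, 'gripper_width': 0.999}
top 363.188559926825 363.188559926825 323.3455434551428 198.5882833928486 [[0.022, -1.0, 0.001], [-0.979, -0.021, -0.204], [0.204, 0.003, -0.979]] [0.06294529 0.48206932 0.90733013]
side 366.80179859932895 366.80179859932895 318.30165001560454 196.60134997287713 [[0.999, -0.033, -0.001], [-0.021, -0.597, -0.802], [0.026, 0.802, -0.597]] [-0.47240658  0.0832317   0.95860281]
302.56214323039626 [[ 4.04548391e-04 -9.59681874e-01 -2.81088130e-01  7.60592615e-02]
 [ 9.99999895e-01  4.48260561e-04 -9.12140511e-05 -1.35652106e-04]
 [ 2.13537194e-04 -2.81088064e-01  9.59681955e-01  1.97102169e-02]
 [ 0.00000000e+00  0.00000000e+00  0.00000000e+00  1.00000000e+00]]
```

View pics/top0.png

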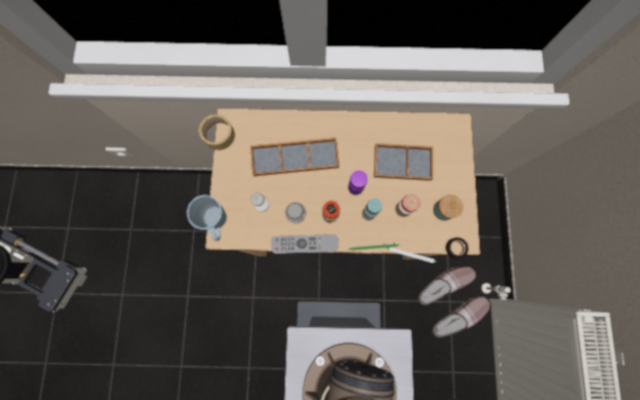

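View pics/side0.png

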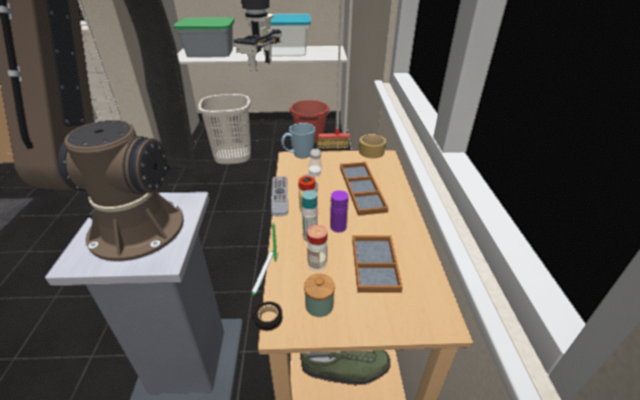

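The top view shows, left to right: salt shaker (259,202), timer (295,212), red jar (331,211), bottle (373,208), red jar (408,205), tin (450,207). The purple look-alike is at (358,182), and the trays are at (295,157) and (403,162). The side view shows the same things, with the row along the table.

```bash
cat > h.py <<'E'
from plant import manip
import cv2,numpy as np
from scipy.spatial.transform import Rotation as Rn
def q(s): w,x,y,z=s["tcp_rot"]; return Rn.from_quat([x,y,z,w])
def cam(n):
    s=manip.observe(); d=manip.snapshot(n); K=np.array([[d["fx"],0,d["cx"]],[0,d["fy"],d["cy"]],[0,0,1]])
    if n=="wrist":
        T=np.eye(4);T[:3,:3]=q(s).as_matrix();T[:3,3]=s["eef_pos"];T=T@np.array(d["tool_from_camera"]);R=T[:3,:3].T;t=-R@T[:3,3]
    else: R,t=np.array(d["R"]),np.array(d["t"])
    return d["img"],K,R,t
def plane(c,uv,z):
    _,K,R,t=c; o=-R.T@t; r=R.T@np.linalg.inv(K)@[uv[0],uv[1],1]; return o+r*(z-o[2])/r[2]
def tri(c1,u1,c2,u2):
    P=[c[1]@np.c_[c[2],c[3]] for c in(c1,c2)]
    X=cv2.triangulatePoints(P[0],P[1],np.float64(u1).reshape(2,1),np.float64(u2).reshape(2,1))[:,0]; return X[:3]/X[3]
def proj(c,X): p=c[1]@(c[2]@np.array(X)+c[3]); return p[:2]/p[2]
E
python3 - <<'E'
from h import *
c=cam("top");s=cam("side")
for n,u,z in[("salt",(258,198),.09),("timer",(295,211),.054),("jar1",(331,208),.106),("bot",(374,204),.136),("jar2",(410,202),.106),("tin",(451,204),.085),("purple",(358,178),.106),("mug",(205,212),.09),("egg",(295,157),.02),("tea",(403,162),.02)]:
    X=plane(c,u,z);print(n,X.round(3),proj(s,X).round())
print(plane(c,(212,110),0),plane(c,(478,252),0),-c[2].T@c[3])
for n,u,v in[("salt",(258,197),(316,154)),("jar1",(331,207),(307,182)),("jar2",(410,201),(317,233)),("tin",(451,203),(320,282))]: print(n,tri(c,u,s,v).round(3))
E
```

```text
salt [0.47  0.238 0.09 ] [315. 150.]
timer [0.445 0.146 0.054] [307. 177.]
jar1 [0.446 0.054 0.106] [307. 180.]
bot [ 0.452 -0.048  0.136] [310. 194.]
jar2 [ 0.465 -0.141  0.106] [317. 230.]
tin [ 0.466 -0.25   0.085] [319. 275.]
purple [ 0.523 -0.012  0.106] [339. 194.]
mug [0.431 0.368 0.09 ] [302. 131.]
egg [0.603 0.155 0.02 ] [361. 184.]
tea [ 0.595 -0.145  0.02 ] [374. 258.]
[0.74801108 0.40443005 0.        ] [ 0.35310809 -0.34601828  0.        ] [0.28581222 0.07041409 0.98638437]
salt [0.475 0.241 0.074]
jar1 [0.447 0.054 0.1  ]
jar2 [ 0.467 -0.143  0.1  ]
tin [ 0.47  -0.255  0.072]
```

Emit:
jog_arm([
  {"rz": 0.363, "x": 0.5, "y": 0.9},
  {"rz": 0.363, "x": 0.5, "y": 0.9},
  {"rz": 0.363, "x": 0.5, "y": 0.9},
  {"rz": 0.363, "x": 0.5, "y": 0.9},
  {"rz": 0.363, "x": 0.5, "y": 0.9},
  {"rz": 0.363, "x": 0.5, "y": 0.9},
  {"rz": 0.363, "x": 0.5, "y": 0.9},
  {"rz": 0.363, "x": 0.5, "y": 0.9},
])

```text
invalid input at $.steps[0]: expected keys rx, ry, rz, x, y, z, hand
```

Emit:
jog_arm([
  {"x": 1, "y": -1},
  {"x": 1, "y": -1},
  {"x": 1, "y": -1},
  {"x": 1, "y": -1},
])

```text
invalid input at $.steps[0]: expected keys rx, ry, rz, x, y, z, hand
```

Emit:
jog_arm([
  {"x": 1, "y": -1},
  {"x": 1, "y": -1},
  {"x": 1, "y": -1},
  {"x": 1, "y": -1},
  {"x": 1, "y": -1},
  {"x": 1, "y": -1},
])

```text
invalid input at $.steps[0]: expected keys rx, ry, rz, x, y, z, hand
```

Emit:
jog_arm([
  {"rx": 0, "ry": 0, "rz": 0.363, "x": 0.5, "y": 0.9, "z": 0, "hand": 1},
  {"rx": 0, "ry": 0, "rz": 0.363, "x": 0.5, "y": 0.9, "z": 0, "hand": 1},
  {"rx": 0, "ry": 0, "rz": 0.363, "x": 0.5, "y": 0.9, "z": 0, "hand": 1},
  {"rx": 0, "ry": 0, "rz": 0.363, "x": 0.5, "y": 0.9, "z": 0, "hand": 1},
  {"rx": 0, "ry": 0, "rz": 0.363, "x": 0.5, "y": 0.9, "z": 0, "hand": 1},
  {"rx": 0, "ry": 0, "rz": 0.363, "x": 0.5, "y": 0.9, "z": 0, "hand": 1},
  {"rx": 0, "ry": 0, "rz": 0.363, "x": 0.5, "y": 0.9, "z": 0, "hand": 1},
  {"rx": 0, "ry": 0, "rz": 0.363, "x": 0.5, "y": 0.9, "z": 0, "hand": 1},
])

```text
clock: 1.05
eef_pos: [0.2948, 0.5076, 0.4046]
tcp_rot: [-0.0, -0.701, 0.713, 0.0]
force: [0.3, -0.5, 0.1]
gripper_width: 1.001
gripper_force: 0.0
```

Emit:
jog_arm([
  {"rx": 0, "ry": 0, "rz": 0, "x": 1, "y": -1, "z": 0, "hand": 1},
  {"rx": 0, "ry": 0, "rz": 0, "x": 1, "y": -1, "z": 0, "hand": 1},
  {"rx": 0, "ry": 0, "rz": 0, "x": 1, "y": -1, "z": 0, "hand": 1},
  {"rx": 0, "ry": 0, "rz": 0, "x": 1, "y": -1, "z": 0, "hand": 1},
])

```text
clock: 1.45
eef_pos: [0.3961, 0.4036, 0.4048]
tcp_rot: [-0.0, -0.702, 0.712, -0.0]
force: [0.1, 0.8, -0.5]
gripper_width: 1.002
gripper_force: 0.0
```

Emit:
jog_arm([
  {"rx": 0, "ry": 0, "rz": 0, "x": 1, "y": -1, "z": 0, "hand": 1},
  {"rx": 0, "ry": 0, "rz": 0, "x": 1, "y": -1, "z": 0, "hand": 1},
  {"rx": 0, "ry": 0, "rz": 0, "x": 1, "y": -1, "z": 0, "hand": 1},
  {"rx": 0, "ry": 0, "rz": 0, "x": 1, "y": -1, "z": 0, "hand": 1},
])

```text
clock: 1.85
eef_pos: [0.495, 0.3028, 0.4044]
tcp_rot: [-0.0, -0.702, 0.712, -0.0]
force: [0.1, 0.9, -0.4]
gripper_width: 1.001
gripper_force: 0.0
```

Emit:
jog_arm([
  {"rx": 0, "ry": 0, "rz": 0, "x": 0.5, "y": 0, "z": 0, "hand": 1},
  {"rx": 0, "ry": 0, "rz": 0, "x": 0.5, "y": 0, "z": 0, "hand": 1},
  {"rx": 0, "ry": 0, "rz": 0, "x": 0.5, "y": 0, "z": 0, "hand": 1},
  {"rx": 0, "ry": 0, "rz": 0, "x": 0.5, "y": 0, "z": 0, "hand": 1},
  {"rx": 0, "ry": 0, "rz": 0, "x": 0.5, "y": 0, "z": 0, "hand": 1},
])

```text
clock: 2.35
eef_pos: [0.4921, 0.2566, 0.4047]
tcp_rot: [0.0, -0.704, 0.71, 0.0]
force: [0.6, 0.2, -1.0]
gripper_width: 0.999
gripper_force: 0.0
```

```bash
python3 - <<'E'
from h import *
import pickle
s=manip.observe();print(s["eef_pos"],q(s).as_matrix().round(3),s["clock"],s["dq"])
c=cam("wrist");cv2.imwrite("pics/wA.png",c[0]);pickle.dump(c,open("wA.pkl","wb"))
E
```

```text
[0.49210114 0.25656317 0.40465904] [[-0.009 -1.     0.   ]
 [-1.     0.009  0.   ]
 [-0.    -0.    -1.   ]] 2.35 [-2.39849504e-04  2.09907869e-03 -7.49024929e-04 -1.43845828e-03
 -6.27280055e-05  2.86198208e-03]
```

View pics/wA.png

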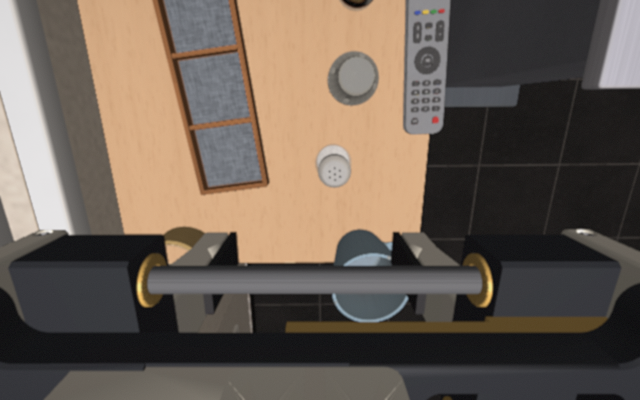

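The view from the first wrist place shows the salt cap near (334,165), the timer cap near (357,75), and the egg tray corners from (203,190) upward.

Emit:
jog_arm([
  {"rx": 0, "ry": 0, "rz": 0, "x": 1, "y": 0, "z": 0, "hand": 1},
  {"rx": 0, "ry": 0, "rz": 0, "x": 1, "y": 0, "z": 0, "hand": 1},
  {"rx": 0, "ry": 0, "rz": 0, "x": 1, "y": 0, "z": 0, "hand": 1},
  {"rx": 0, "ry": 0, "rz": 0, "x": 1, "y": 0, "z": 0, "hand": 1},
  {"rx": 0, "ry": 0, "rz": 0, "x": 1, "y": 0, "z": 0, "hand": 1},
])

```text
clock: 2.9
eef_pos: [0.4914, 0.1564, 0.4047]
tcp_rot: [0.0, -0.704, 0.711, -0.0]
force: [1.3, 0.1, 0.3]
gripper_width: 1.002
gripper_force: 0.0
```

```bash
cat > snap.py <<'E'
from h import *
import pickle,sys
n=sys.argv[1];s=manip.observe();print(s["eef_pos"].round(4) if hasattr(s["eef_pos"],"round") else s["eef_pos"],s["clock"])
c=cam("wrist");cv2.imwrite(f"pics/w{n}.png",c[0]);pickle.dump(c,open(f"w{n}.pkl","wb"))
E
python3 snap.py B
```

```text
[0.4914 0.1564 0.4047] 2.9
```

Emit:
jog_arm([
  {"rx": 0, "ry": 0, "rz": 0, "x": 1, "y": 0, "z": 0, "hand": 1},
  {"rx": 0, "ry": 0, "rz": 0, "x": 1, "y": 0, "z": 0, "hand": 1},
  {"rx": 0, "ry": 0, "rz": 0, "x": 1, "y": 0, "z": 0, "hand": 1},
  {"rx": 0, "ry": 0, "rz": 0, "x": 1, "y": 0, "z": 0, "hand": 1},
  {"rx": 0, "ry": 0, "rz": 0, "x": 1, "y": 0, "z": 0, "hand": 1},
])

```text
clock: 3.45
eef_pos: [0.4905, 0.0567, 0.4046]
tcp_rot: [0.0, -0.704, 0.71, 0.0]
force: [0.2, -0.1, -0.3]
gripper_width: 0.999
gripper_force: 0.0
```

```bash
python3 snap.py C
```

```text
[0.4905 0.0567 0.4046] 3.45
```

Emit:
jog_arm([
  {"rx": 0, "ry": 0, "rz": 0, "x": 1, "y": 0, "z": 0, "hand": 1},
  {"rx": 0, "ry": 0, "rz": 0, "x": 1, "y": 0, "z": 0, "hand": 1},
  {"rx": 0, "ry": 0, "rz": 0, "x": 1, "y": 0, "z": 0, "hand": 1},
  {"rx": 0, "ry": 0, "rz": 0, "x": 1, "y": 0, "z": 0, "hand": 1},
  {"rx": 0, "ry": 0, "rz": 0, "x": 1, "y": 0, "z": 0, "hand": 1},
])

```text
clock: 4.0
eef_pos: [0.4894, -0.0432, 0.4046]
tcp_rot: [0.0, -0.704, 0.71, 0.0]
force: [-0.4, 0.2, 0.7]
gripper_width: 1.0
gripper_force: 0.0
```

```bash
python3 snap.py D
```

```text
[ 0.4894 -0.0432  0.4046] 4.0
```

Emit:
jog_arm([
  {"rx": 0, "ry": 0, "rz": 0, "x": 1, "y": 0, "z": 0, "hand": 1},
  {"rx": 0, "ry": 0, "rz": 0, "x": 1, "y": 0, "z": 0, "hand": 1},
  {"rx": 0, "ry": 0, "rz": 0, "x": 1, "y": 0, "z": 0, "hand": 1},
  {"rx": 0, "ry": 0, "rz": 0, "x": 1, "y": 0, "z": 0, "hand": 1},
  {"rx": 0, "ry": 0, "rz": 0, "x": 1, "y": 0, "z": 0, "hand": 1},
])

```text
clock: 4.55
eef_pos: [0.4884, -0.1431, 0.4046]
tcp_rot: [0.0, -0.704, 0.71, 0.0]
force: [-0.3, 0.3, 1.2]
gripper_width: 1.001
gripper_force: 0.0
```

```bash
python3 snap.py E; python3 -c "
import cv2,numpy as np
I=[cv2.imread(f'pics/w{n}.png')[:240,60:460] for n in 'BCDE']
cv2.imwrite('pics/m1.png',np.vstack([np.hstack(I[:2]),np.hstack(I[2:])]))"
```

```text
[ 0.4884 -0.1431  0.4046] 4.55
```

View pics/m1.png

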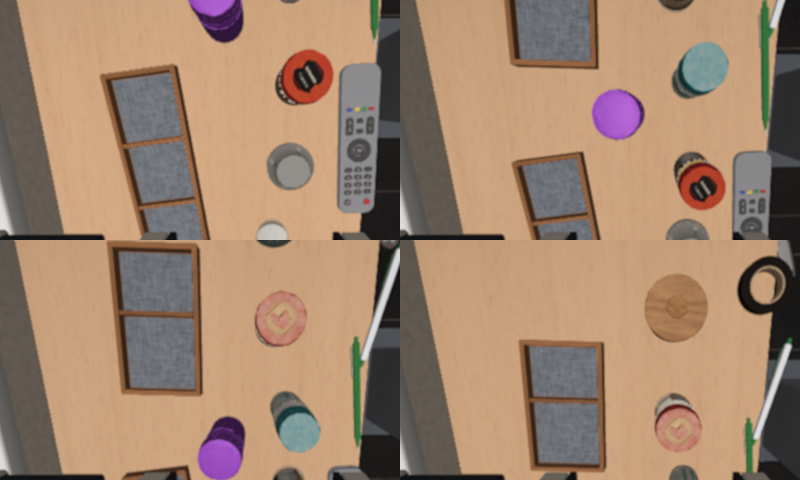

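The montage shows jar 1 at B (365,77) and C (360,184), and jar 2 at D (341,79) and E (338,188). The timer is at B (350,167), the tin lid at E (336,67), and the tea tray is whole in D and E. I need one more view for the tin.

Emit:
jog_arm([
  {"rx": 0, "ry": 0, "rz": 0, "x": 0.7, "y": 0, "z": 0, "hand": 1},
  {"rx": 0, "ry": 0, "rz": 0, "x": 0.7, "y": 0, "z": 0, "hand": 1},
  {"rx": 0, "ry": 0, "rz": 0, "x": 0.7, "y": 0, "z": 0, "hand": 1},
  {"rx": 0, "ry": 0, "rz": 0, "x": 0.7, "y": 0, "z": 0, "hand": 1},
])

```text
clock: 5.0
eef_pos: [0.4876, -0.2134, 0.4046]
tcp_rot: [0.0, -0.704, 0.711, 0.0]
force: [0.3, 0.0, 0.6]
gripper_width: 1.0
gripper_force: 0.0
```

```bash
python3 snap.py F; python3 - <<'E'
from h import *
import pickle
C={n:pickle.load(open(f"w{n}.pkl","rb")) for n in "ABCDEF"}
def circ(n,u,r0,r1,w=45):
    g=cv2.cvtColor(C[n][0],cv2.COLOR_BGR2GRAY);x0,y0=max(0,u[0]-w),max(0,u[1]-w)
    k=cv2.HoughCircles(cv2.GaussianBlur(g[y0:u[1]+w,x0:u[0]+w],(3,3),1),cv2.HOUGH_GRADIENT_ALT,1.2,5,param1=80,param2=.6,minRadius=r0,maxRadius=r1)
    return [] if k is None else k[0][:3]+[x0,y0,0]
for n,obs in {"salt":[("A",(334,170),.09),("B",(333,230),.09)],"timer":[("A",(357,75),.054),("B",(351,167),.054)],"jar1":[("B",(366,76),.106),("C",(360,186),.106)],"jar2":[("D",(341,79),.106),("E",(338,188),.106)],"tin":[("E",(336,67),.068),("F",(336,137),.068)],"purple":[("C",(277,114),.106)]}.items():
    for m,u,z in obs:
        for k in circ(m,u,8,40): print(n,m,k.round(1),plane(C[m],k[:2],z).round(4))
def tray(n,box):
    im=C[n][0];h=cv2.cvtColor(im,cv2.COLOR_BGR2HSV);x0,y0,x1,y1=box
    m=((h[...,2]<150)).astype(np.uint8);M=np.zeros_like(m);M[y0:y1,x0:x1]=m[y0:y1,x0:x1]
    c=max(cv2.findContours(M,0,1)[0],key=cv2.contourArea)[:,0]
    P=np.float32([plane(C[n],p,.02)[:2] for p in cv2.convexHull(c)[:,0]])
    r=cv2.minAreaRect(P);print(n,np.round(r[0],4),np.round(r[1],4),r[2]);print(cv2.boxPoints(r).round(4).tolist())
tray("D",(150,0,290,175));tray("E",(165,85,290,235));tray("C",(160,140,275,225));tray("B",(150,50,290,225));tray("A",(150,0,280,200))
E
python3 -c "
import cv2,numpy as np
I=[cv2.imread(f'pics/w{n}.png')[:240,60:460] for n in 'AF']
cv2.imwrite('pics/m2.png',cv2.resize(np.hstack(I),(800,240)))"
```

```text
[ 0.4876 -0.2134  0.4046] 5.0
salt A [334.6 171.8  16.1] [0.472  0.2413 0.09  ]
salt B [331.2 240.2  17.2] [0.4742 0.2149 0.09  ]
salt B [332.4 260.6  15.4] [0.4727 0.2389 0.09  ]
timer A [355.2  78.   23. ] [0.4496 0.1513 0.054 ]
timer B [349.2 166.4  20.2] [0.4528 0.1426 0.054 ]
jar1 B [369.   76.6  26.3] [0.4435 0.0548 0.106 ]
jar1 B [354.6  85.   18.1] [0.4557 0.0615 0.106 ]
jar1 B [369.   76.6  14.3] [0.4435 0.0548 0.106 ]
jar1 C [363.  186.6  23.1] [0.4443 0.0527 0.106 ]
jar1 C [352.2 171.   17. ] [0.455  0.0375 0.106 ]
jar1 C [363.  186.6  12.6] [0.4443 0.0527 0.106 ]
jar2 D [341.6  79.6  26.5] [ 0.4652 -0.1427  0.106 ]
jar2 D [341.6  79.6  13.7] [ 0.4652 -0.1427  0.106 ]
jar2 E [337.4 189.8  23.2] [ 0.4665 -0.1443  0.106 ]
jar2 E [331.4 171.8  16.4] [ 0.4723 -0.1618  0.106 ]
jar2 E [337.4 189.8  12. ] [ 0.4665 -0.1443  0.106 ]
tin E [335.4  70.   32.9] [ 0.4671 -0.2546  0.068 ]
tin E [352.2  52.   11.9] [ 0.4512 -0.2704  0.068 ]
tin F [333.  138.8  29.1] [ 0.468  -0.2589  0.068 ]
tin F [347.4 153.2  14.6] [ 0.4528 -0.2439  0.068 ]
tin F [323.4 122.   13.3] [ 0.4779 -0.2759  0
[... 492 characters left out ...]
7224, -0.06019999831914902]]
C [0.6146 0.0817] [0.0887 0.0951] 7.107178688049316
[[0.5648000240325928, 0.1234000027179718], [0.5764999985694885, 0.028999999165534973], [0.6644999980926514, 0.03999999910593033], [0.6527000069618225, 0.13439999520778656]]
B [0.6084 0.1332] [0.0877 0.1925] 7.098113536834717
[[0.5529999732971191, 0.2232999950647354], [0.5767999887466431, 0.03220000118017197], [0.6638000011444092, 0.04309999942779541], [0.6401000022888184, 0.23409999907016754]]
A [0.6043 0.1704] [0.0871 0.2139] 7.027957916259766
[[0.5479999780654907, 0.2712000012397766], [0.5741999745368958, 0.05889999866485596], [0.6606000065803528, 0.06949999928474426], [0.6344000101089478, 0.2818000018596649]]
```

```bash
python3 - <<'E'
from h import *
import pickle
C={n:pickle.load(open(f"w{n}.pkl","rb")) for n in "ABCDEF"}
for n,a,u,b,v in[("salt","A",(334.6,171.8),"B",(332.4,260.6)),("jar1","B",(369,76.6),"C",(363,186.6)),("jar2","D",(341.6,79.6),"E",(337.4,189.8)),("tin","E",(335.4,70),"F",(333,138.8)),("tmr","A",(355.2,75),"B",(349.2,166.4))]: print(n,tri(C[a],u,C[b],v).round(4))
t=cam("top");print("top",tri(t,(295,211),C["B"],(349.2,166.4)).round(4))
# tray heights: corner of tea tray's near divider, dark-to-light edges
for n,r in(("D",(150,0,290,175)),("E",(165,85,290,235))):
    h=cv2.cvtColor(C[n][0],cv2.COLOR_BGR2HSV);m=((h[...,1]<60)&(h[...,2]<150)).astype(np.uint8);M=m*0;M[r[1]:r[3],r[0]:r[2]]=m[r[1]:r[3],r[0]:r[2]]
    for c in sorted(cv2.findContours(cv2.morphologyEx(M,2,np.ones((3,3))),0,1)[0],key=cv2.contourArea)[-2:]: 
        q_=cv2.minAreaRect(c);print(n,q_,plane(C[n],q_[0],.004).round(4))
for n,u,w in(("A",(350,75),45),("B",(350,167),40)): cv2.imwrite(f"pics/t{n}.png",cv2.resize(C[n][0][u[1]-w:u[1]+w,u[0]-w:u[0]+w],(390,390)))
cv2.imwrite("pics/tt.png",np.hstack([cv2.imread("pics/tA.png"),cv2.imread("pics/tB.png")]))
E
```

```text
salt [0.4719 0.2427 0.0831]
jar1 [0.4429 0.0542 0.1001]
jar2 [ 0.4655 -0.1431  0.1017]
tin [ 0.4662 -0.2569  0.0472]
tmr [0.4489 0.1464 0.0343]
top [0.4498 0.1484 0.0257]
D ((215.5, 41.5), (59.0, 73.0), 90.0) [ 0.601  -0.1932  0.004 ]
D ((219.5, 112.5), (71.0, 69.0), 90.0) [ 0.604  -0.1152  0.004 ]
E ((222.99525451660156, 131.67555236816406), (69.29901885986328, 49.873680114746094), 1.5481576919555664) [ 0.6008 -0.1923  0.004 ]
E ((226.5, 193.0), (60.0, 65.0), 90.0) [ 0.6036 -0.1138  0.004 ]
```

View pics/tt.png

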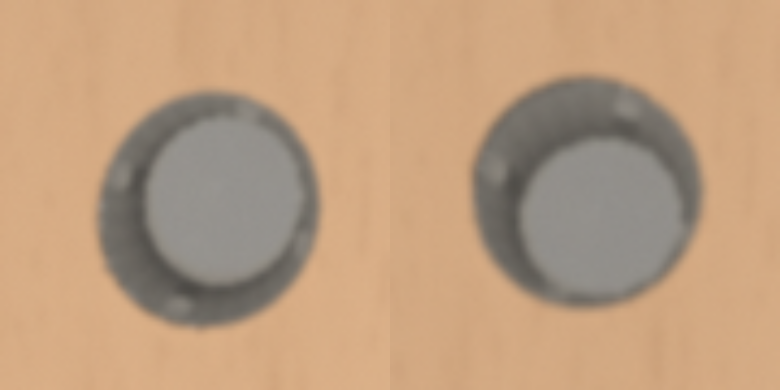

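The timer's top disc is at A (356.5,76.2) and B (353.3,171.5). The tin's triangulated height is off, so I'll look at its knob.

```bash
python3 - <<'E'
from h import *
import pickle
C={n:pickle.load(open(f"w{n}.pkl","rb")) for n in "ABEF"}
X=tri(C["A"],(356.5,76.2),C["B"],(353.3,171.5));print(X.round(4),plane(C["A"],(356.5,76.2),.054),plane(C["B"],(353.3,171.5),.054))
cv2.imwrite("pics/tin.png",np.hstack([cv2.resize(C[n][0][v-40:v+40,296:376],(390,390),interpolation=3) for n,v in(("E",67),("F",137))]))
E
```

```text
[0.4477 0.1492 0.0498] [0.44828073 0.14962944 0.054     ] [0.44813343 0.14839344 0.054     ]
```

View pics/tin.png

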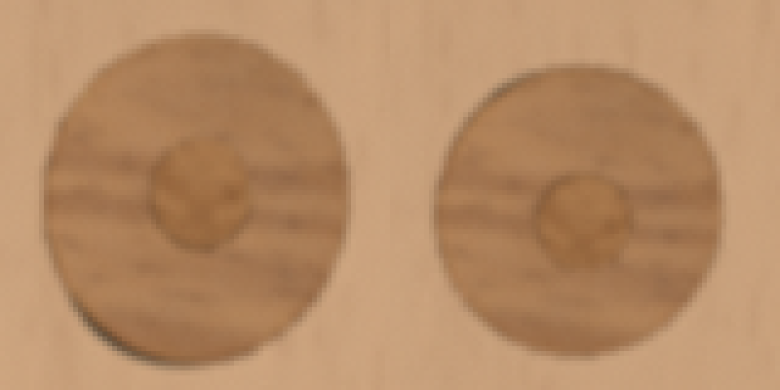

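The knob is at E (337,66.6) and F (335.8,142.1), and the lid at E (336.2,67.6) and F (334.6,140.1).

```bash
python3 - <<'E'
from h import *
import pickle
C={n:pickle.load(open(f"w{n}.pkl","rb")) for n in "EF"}
for e,f,z in(((337,66.6),(335.8,142.1),.085),((336.2,67.6),(334.6,140.1),.068)): print(tri(C["E"],e,C["F"],f).round(4),plane(C["E"],e,z).round(4),plane(C["F"],f,z).round(4))
E
```

```text
[ 0.4659 -0.2565  0.077 ] [ 0.4667 -0.2555  0.085 ] [ 0.4662 -0.2574  0.085 ]
[ 0.4661 -0.2572  0.064 ] [ 0.4663 -0.2567  0.068 ] [ 0.4663 -0.2576  0.068 ]
```

Emit:
jog_arm([
  {"rx": 0, "ry": 0, "rz": 0, "x": 0.43, "y": 0.21, "z": 0, "hand": 0.6},
  {"rx": 0, "ry": 0, "rz": 0, "x": 0.43, "y": 0.21, "z": 1, "hand": 0.6},
  {"rx": 0, "ry": 0, "rz": 0, "x": 0.43, "y": 0.21, "z": 1, "hand": 0.6},
  {"rx": 0, "ry": 0, "rz": 0, "x": 0.43, "y": 0.21, "z": 1, "hand": 0.6},
  {"rx": 0, "ry": 0, "rz": 0, "x": 0.43, "y": 0.21, "z": 1, "hand": 0.6},
  {"rx": 0, "ry": 0, "rz": 0, "x": 0.43, "y": 0.21, "z": 1, "hand": 0.6},
])

```text
clock: 5.7
eef_pos: [0.4673, -0.2568, 0.3074]
tcp_rot: [0.001, -0.704, 0.71, -0.002]
force: [0.1, 0.6, -0.3]
gripper_width: 0.605
gripper_force: 0.0
```

Emit:
jog_arm([
  {"rx": 0, "ry": 0, "rz": 0, "x": 0, "y": 0, "z": 0.3, "hand": 0.6},
  {"rx": 0, "ry": 0, "rz": 0, "x": 0, "y": 0, "z": 0.5, "hand": 0.6},
  {"rx": 0, "ry": 0, "rz": 0, "x": 0, "y": 0, "z": 0.55, "hand": 0.6},
  {"rx": 0, "ry": 0, "rz": 0, "x": 0, "y": 0, "z": 0.55, "hand": 0.6},
  {"rx": 0, "ry": 0, "rz": 0, "x": 0, "y": 0, "z": 0.55, "hand": 0.6},
])

```text
clock: 6.2
eef_pos: [0.4668, -0.2572, 0.2515]
tcp_rot: [0.001, -0.704, 0.711, -0.001]
force: [0.5, -0.4, 0.3]
gripper_width: 0.599
gripper_force: 0.0
```

Emit:
jog_arm([
  {"rx": 0, "ry": 0, "rz": 0, "x": 0, "y": 0, "z": 0.02, "hand": 0.6},
  {"rx": 0, "ry": 0, "rz": 0, "x": 0, "y": 0, "z": 0.02, "hand": 0},
  {"rx": 0, "ry": 0, "rz": 0, "x": 0, "y": 0, "z": 0.02, "hand": 0},
  {"rx": 0, "ry": 0, "rz": 0, "x": 0, "y": 0, "z": 0.02, "hand": 0},
  {"rx": 0, "ry": 0, "rz": 0, "x": 0, "y": 0, "z": 0.02, "hand": 0},
  {"rx": 0, "ry": 0, "rz": 0, "x": 0, "y": 0, "z": 0.02, "hand": 0},
  {"rx": 0, "ry": 0, "rz": 0, "x": 0, "y": 0, "z": 0.02, "hand": 0},
  {"rx": 0, "ry": 0, "rz": 0, "x": 0, "y": 0, "z": 0.02, "hand": 0},
], grip_force=30)

```text
clock: 7.0
eef_pos: [0.4661, -0.2571, 0.2477]
tcp_rot: [0.0, -0.703, 0.711, -0.0]
force: [-0.1, 0.6, 0.6]
gripper_width: 0.188
gripper_force: 30.0
```

Emit:
jog_arm([
  {"rx": 0, "ry": 0, "rz": 0, "x": 0, "y": 0, "z": -0.1, "hand": 0},
  {"rx": 0, "ry": 0, "rz": 0, "x": 0, "y": 0, "z": -0.2, "hand": 0},
  {"rx": 0, "ry": 0, "rz": 0, "x": 0, "y": 0, "z": -0.2, "hand": 0},
  {"rx": 0, "ry": 0, "rz": 0, "x": 0, "y": 0, "z": -0.2, "hand": 0},
])

```text
clock: 7.4
eef_pos: [0.4658, -0.2571, 0.2682]
tcp_rot: [0.0, -0.703, 0.711, -0.0]
force: [0.5, 0.3, -2.7]
gripper_width: 0.193
gripper_force: 30.0
```

Emit:
jog_arm([
  {"rx": 0, "ry": 0, "rz": 0, "x": 0, "y": 0, "z": -0.5, "hand": 0},
  {"rx": 0, "ry": 0, "rz": 0, "x": 0, "y": 0, "z": -1, "hand": 0},
  {"rx": 0, "ry": 0, "rz": 0, "x": -0.2, "y": -0.2, "z": -1, "hand": 0},
  {"rx": 0, "ry": 0, "rz": 0, "x": -0.4, "y": -0.4, "z": -1, "hand": 0},
  {"rx": 0, "ry": 0, "rz": 0, "x": -0.6, "y": -0.6, "z": -1, "hand": 0},
  {"rx": 0, "ry": 0, "rz": 0, "x": -0.8, "y": -0.8, "z": -1, "hand": 0},
  {"rx": 0, "ry": 0, "rz": 0, "x": -1, "y": -1, "z": -1, "hand": 0},
  {"rx": 0, "ry": 0, "rz": 0, "x": -1, "y": -1, "z": -1, "hand": 0},
])

```text
clock: 8.2
eef_pos: [0.5688, -0.1561, 0.3668]
tcp_rot: [0.0, -0.704, 0.71, 0.0]
force: [-0.5, 0.3, -3.9]
gripper_width: 0.19
gripper_force: 30.0
```

Emit:
jog_arm([
  {"rx": 0, "ry": 0, "rz": 0, "x": -0.2, "y": -0.15, "z": 0, "hand": 0},
  {"rx": 0, "ry": 0, "rz": 0, "x": -0.45, "y": -0.33, "z": 0, "hand": 0},
  {"rx": 0, "ry": 0, "rz": 0, "x": -0.45, "y": -0.33, "z": 0.2, "hand": 0},
  {"rx": 0, "ry": 0, "rz": 0, "x": -0.45, "y": -0.33, "z": 0.4, "hand": 0},
  {"rx": 0, "ry": 0, "rz": 0, "x": -0.45, "y": -0.33, "z": 0.6, "hand": 0},
  {"rx": 0, "ry": 0, "rz": 0, "x": -0.45, "y": -0.33, "z": 0.8, "hand": 0},
  {"rx": 0, "ry": 0, "rz": 0, "x": -0.45, "y": -0.33, "z": 0.8, "hand": 0},
  {"rx": 0, "ry": 0, "rz": 0, "x": -0.45, "y": -0.33, "z": 0.8, "hand": 0},
])

```text
clock: 9.0
eef_pos: [0.6002, -0.1138, 0.2876]
tcp_rot: [-0.001, -0.703, 0.711, 0.0]
force: [0.5, -0.2, -2.7]
gripper_width: 0.193
gripper_force: 30.0
```

```bash
python3 - <<'E'
from h import *
s=manip.observe();print(s["eef_pos"],s["force"],s["gripper_width"])
I=[]
for n,b in(("top",(110,220,220,520)),("side",(140,320,250,450)),): 
    im=cam(n)[0];I.append(cv2.resize(im[b[0]:b[1],b[2]:b[3]],None,fx=2,fy=2)); 
h=max(i.shape[0] for i in I);cv2.imwrite("pics/chk1.png",np.hstack([cv2.copyMakeBorder(i,0,h-i.shape[0],0,0,0)[:,:400 if k else 400] for k,i in enumerate(I)]))
E
```

```text
[ 0.60023784 -0.1137729   0.28763386] [ 0.45716585 -0.19050685 -2.69475087] 0.19264882677810358
```

Emit:
jog_arm([
  {"rx": 0, "ry": 0, "rz": 0, "x": 0, "y": 0, "z": 0.15, "hand": 0},
  {"rx": 0, "ry": 0, "rz": 0, "x": 0, "y": 0, "z": 0.28, "hand": 0},
  {"rx": 0, "ry": 0, "rz": 0, "x": 0, "y": 0, "z": 0.34, "hand": 0},
  {"rx": 0, "ry": 0, "rz": 0, "x": 0, "y": 0, "z": 0.35, "hand": 0},
  {"rx": 0, "ry": 0, "rz": 0, "x": 0, "y": 0, "z": 0.35, "hand": 0},
  {"rx": 0, "ry": 0, "rz": 0, "x": 0, "y": 0, "z": 0.35, "hand": 0},
])

```text
clock: 9.7
eef_pos: [0.6007, -0.1135, 0.2532]
tcp_rot: [0.0, -0.703, 0.711, -0.0]
force: [0.1, 0.5, -3.5]
gripper_width: 0.186
gripper_force: 30.0
```

```bash
python3 snap.py G; echo; 
```

```text
[ 0.6007 -0.1135  0.2532] 9.7
```

View pics/wG.png

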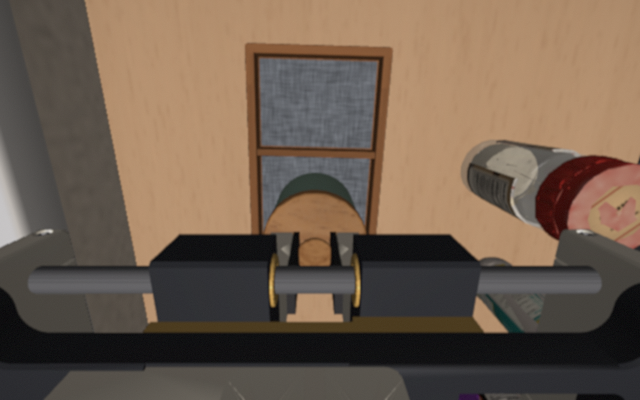

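The tin (columns 265 to 365) stands centred over the larger well (columns 260 to 372). I'll lower it and release.

Emit:
jog_arm([
  {"rx": 0, "ry": 0, "rz": 0, "x": 0, "y": 0, "z": 0.02, "hand": 0},
  {"rx": 0, "ry": 0, "rz": 0, "x": 0, "y": 0, "z": 0.02, "hand": 0},
  {"rx": 0, "ry": 0, "rz": 0, "x": 0, "y": 0, "z": 0.02, "hand": 0.6},
  {"rx": 0, "ry": 0, "rz": 0, "x": 0, "y": 0, "z": 0.02, "hand": 0.6},
  {"rx": 0, "ry": 0, "rz": 0, "x": 0, "y": 0, "z": 0.02, "hand": 0.6},
  {"rx": 0, "ry": 0, "rz": 0, "x": 0, "y": 0, "z": 0.02, "hand": 0.6},
])

```text
clock: 10.35
eef_pos: [0.6004, -0.1135, 0.2506]
tcp_rot: [0.0, -0.703, 0.711, 0.0]
force: [0.5, 0.1, 0.7]
gripper_width: 0.489
gripper_force: 0.0
```

Emit:
jog_arm([
  {"rx": 0, "ry": 0, "rz": 0, "x": 0, "y": 0, "z": -0.3, "hand": 0.6},
  {"rx": 0, "ry": 0, "rz": 0, "x": 0, "y": 0, "z": -0.7, "hand": 0.6},
  {"rx": 0, "ry": 0, "rz": 0, "x": 0, "y": 0, "z": -1, "hand": 0.7},
  {"rx": 0, "ry": 0, "rz": 0, "x": 0, "y": 0, "z": -1, "hand": 0.7},
  {"rx": 0, "ry": 0, "rz": 0, "x": 0, "y": 0, "z": -1, "hand": 0.7},
])

```text
clock: 10.85
eef_pos: [0.6003, -0.1134, 0.3513]
tcp_rot: [0.001, -0.703, 0.711, -0.0]
force: [-0.4, -0.2, -0.4]
gripper_width: 0.699
gripper_force: 0.0
```

Emit:
jog_arm([
  {"rx": 0, "ry": 0, "rz": 0, "x": 0.15, "y": 0.5, "z": 0, "hand": 0.85},
  {"rx": 0, "ry": 0, "rz": 0, "x": 0.31, "y": 1, "z": 0, "hand": 0.85},
  {"rx": 0, "ry": 0, "rz": 0, "x": 0.31, "y": 1, "z": 0, "hand": 0.85},
])

```text
clock: 11.15
eef_pos: [0.4949, -0.1444, 0.3489]
tcp_rot: [-0.001, -0.703, 0.711, 0.002]
force: [1.5, -0.5, 0.6]
gripper_width: 0.841
gripper_force: 0.0
```

Emit:
jog_arm([
  {"rx": 0, "ry": 0, "rz": 0, "x": 0, "y": 0.35, "z": 0, "hand": 0.85},
  {"rx": 0, "ry": 0, "rz": 0, "x": 0, "y": 0.35, "z": 0, "hand": 0.85},
  {"rx": 0, "ry": 0, "rz": 0, "x": 0, "y": 0.35, "z": 0.3, "hand": 0.85},
  {"rx": 0, "ry": 0, "rz": 0, "x": 0, "y": 0.35, "z": 0.6, "hand": 0.85},
  {"rx": 0, "ry": 0, "rz": 0, "x": 0, "y": 0.35, "z": 0.85, "hand": 0.85},
  {"rx": 0, "ry": 0, "rz": 0, "x": 0, "y": 0.35, "z": 0.98, "hand": 0.85},
  {"rx": 0, "ry": 0, "rz": 0, "x": 0, "y": 0.35, "z": 0.98, "hand": 0.85},
  {"rx": 0, "ry": 0, "rz": 0, "x": 0, "y": 0.35, "z": 0.98, "hand": 0.85},
])

```text
clock: 11.95
eef_pos: [0.4653, -0.1431, 0.2523]
tcp_rot: [-0.001, -0.704, 0.711, 0.0]
force: [1.5, -0.5, 0.9]
gripper_width: 0.855
gripper_force: 0.0
```

Emit:
jog_arm([
  {"rx": 0, "ry": 0, "rz": 0, "x": 0, "y": 0, "z": 0, "hand": 0.3},
  {"rx": 0, "ry": 0, "rz": 0, "x": 0, "y": 0, "z": 0, "hand": 0.3},
  {"rx": 0, "ry": 0, "rz": 0, "x": 0, "y": 0, "z": 0, "hand": 0.3},
  {"rx": 0, "ry": 0, "rz": 0, "x": 0, "y": 0, "z": 0, "hand": 0.3},
  {"rx": 0, "ry": 0, "rz": 0, "x": 0, "y": 0, "z": 0, "hand": 0.3},
  {"rx": 0, "ry": 0, "rz": 0, "x": 0, "y": 0, "z": 0, "hand": 0.3},
], grip_force=25)

```text
clock: 12.55
eef_pos: [0.4652, -0.1431, 0.253]
tcp_rot: [0.0, -0.703, 0.711, -0.0]
force: [-1.4, 0.5, 3.1]
gripper_width: 0.501
gripper_force: 25.0
```

Emit:
jog_arm([
  {"rx": 0, "ry": 0, "rz": 0, "x": 0, "y": 0, "z": -0.2, "hand": 0.3},
  {"rx": 0, "ry": 0, "rz": 0, "x": 0, "y": 0, "z": -0.6, "hand": 0.3},
  {"rx": 0, "ry": 0, "rz": 0, "x": 0, "y": 0, "z": -0.7, "hand": 0.3},
  {"rx": 0, "ry": 0, "rz": 0, "x": 0.1, "y": -0.3, "z": -0.7, "hand": 0.3},
  {"rx": 0, "ry": 0, "rz": 0, "x": 0.24, "y": -0.6, "z": -0.7, "hand": 0.3},
  {"rx": 0, "ry": 0, "rz": 0, "x": 0.48, "y": -0.9, "z": -0.7, "hand": 0.3},
  {"rx": 0, "ry": 0, "rz": 0, "x": 0.48, "y": -0.9, "z": -0.7, "hand": 0.3},
])

```text
clock: 13.25
eef_pos: [0.5574, -0.1938, 0.3214]
tcp_rot: [-0.0, -0.703, 0.711, -0.0]
force: [-1.5, 0.1, -1.7]
gripper_width: 0.499
gripper_force: 25.0
```

Emit:
jog_arm([
  {"rx": 0, "ry": 0, "rz": 0, "x": 0, "y": -0.43, "z": 0, "hand": 0.3},
  {"rx": 0, "ry": 0, "rz": 0, "x": 0, "y": -0.43, "z": 0, "hand": 0.3},
  {"rx": 0, "ry": 0, "rz": 0, "x": 0, "y": -0.43, "z": 0.2, "hand": 0.3},
  {"rx": 0, "ry": 0, "rz": 0, "x": 0, "y": -0.43, "z": 0.4, "hand": 0.3},
  {"rx": 0, "ry": 0, "rz": 0, "x": 0, "y": -0.43, "z": 0.4, "hand": 0.3},
  {"rx": 0, "ry": 0, "rz": 0, "x": 0, "y": -0.43, "z": 0.4, "hand": 0.3},
])

```text
clock: 13.85
eef_pos: [0.5973, -0.1924, 0.2825]
tcp_rot: [-0.001, -0.703, 0.711, 0.0]
force: [-0.2, -0.3, -0.9]
gripper_width: 0.504
gripper_force: 25.0
```

```bash
python3 - <<'E'
from h import *
s=manip.observe();print(s["eef_pos"],s["force"],s["gripper_width"])
a=cam("wrist")[0][:300,150:550];b=cam("side")[0][200:350,250:450]
cv2.imwrite("pics/chk2.png",np.hstack([a,cv2.resize(b,(400,300))]))
E
```

```text
[ 0.59733855 -0.19237837  0.282511  ] [-0.15874576 -0.25748724 -0.94800641] 0.5041209873959919
```

View pics/chk2.png

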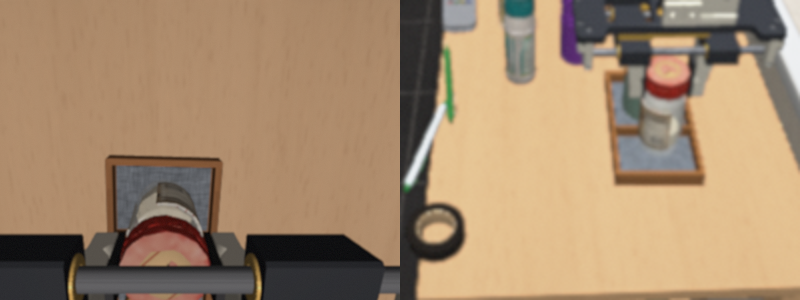

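The jar hangs over the small well, centred across it. In the side view its foot at (658,140) is still about 25 mm up. I'll lower it and release.

Emit:
jog_arm([
  {"rx": 0, "ry": 0, "rz": 0, "x": 0, "y": 0, "z": 0.1, "hand": 0.3},
  {"rx": 0, "ry": 0, "rz": 0, "x": 0, "y": 0, "z": 0.2, "hand": 0.3},
  {"rx": 0, "ry": 0, "rz": 0, "x": 0, "y": 0, "z": 0.24, "hand": 0.3},
  {"rx": 0, "ry": 0, "rz": 0, "x": 0, "y": 0, "z": 0.25, "hand": 0.3},
  {"rx": 0, "ry": 0, "rz": 0, "x": 0, "y": 0, "z": 0.25, "hand": 0.3},
  {"rx": 0, "ry": 0, "rz": 0, "x": 0, "y": 0, "z": 0.25, "hand": 0.3},
])

```text
clock: 14.55
eef_pos: [0.5976, -0.1925, 0.2577]
tcp_rot: [0.0, -0.703, 0.711, -0.0]
force: [-0.4, 0.5, -0.9]
gripper_width: 0.504
gripper_force: 25.0
```

Emit:
jog_arm([
  {"rx": 0, "ry": 0, "rz": 0, "x": 0, "y": 0, "z": 0.01, "hand": 0.3},
  {"rx": 0, "ry": 0, "rz": 0, "x": 0, "y": 0, "z": 0.01, "hand": 0.8},
  {"rx": 0, "ry": 0, "rz": 0, "x": 0, "y": 0, "z": 0.01, "hand": 0.8},
  {"rx": 0, "ry": 0, "rz": 0, "x": 0, "y": 0, "z": 0.01, "hand": 0.8},
  {"rx": 0, "ry": 0, "rz": 0, "x": 0, "y": 0, "z": -0.2, "hand": 0.8},
  {"rx": 0, "ry": 0, "rz": 0, "x": 0, "y": 0, "z": -0.6, "hand": 0.8},
  {"rx": 0, "ry": 0, "rz": 0, "x": 0, "y": 0, "z": -1, "hand": 0.85},
  {"rx": 0, "ry": 0, "rz": 0, "x": 0, "y": 0, "z": -1, "hand": 0.85},
])

```text
clock: 15.35
eef_pos: [0.5991, -0.1928, 0.3642]
tcp_rot: [0.003, -0.704, 0.71, -0.004]
force: [1.2, -0.4, -0.4]
gripper_width: 0.849
gripper_force: 0.0
```

Emit:
jog_arm([
  {"rx": 0, "ry": 0, "rz": 0, "x": -0.4, "y": 0.24, "z": 0, "hand": 0.85},
  {"rx": 0, "ry": 0, "rz": 0, "x": -0.8, "y": 0.48, "z": 0, "hand": 0.85},
  {"rx": 0, "ry": 0, "rz": 0, "x": -1, "y": 0.6, "z": 0, "hand": 0.85},
  {"rx": 0, "ry": 0, "rz": 0, "x": -1, "y": 0.6, "z": 0, "hand": 0.85},
])

```text
clock: 15.75
eef_pos: [0.5372, -0.0899, 0.3582]
tcp_rot: [0.001, -0.704, 0.71, -0.0]
force: [1.1, -0.5, 1.0]
gripper_width: 0.85
gripper_force: 0.0
```

Emit:
jog_arm([
  {"rx": 0, "ry": 0, "rz": 0, "x": -0.4, "y": 0.24, "z": 0, "hand": 0.85},
  {"rx": 0, "ry": 0, "rz": 0, "x": -0.8, "y": 0.48, "z": 0, "hand": 0.85},
  {"rx": 0, "ry": 0, "rz": 0, "x": -1, "y": 0.6, "z": 0, "hand": 0.85},
  {"rx": 0, "ry": 0, "rz": 0, "x": -1, "y": 0.6, "z": 0, "hand": 0.85},
  {"rx": 0, "ry": 0, "rz": 0, "x": -1, "y": 0.6, "z": 0, "hand": 0.85},
])

```text
clock: 16.25
eef_pos: [0.4799, 0.009, 0.358]
tcp_rot: [0.0, -0.704, 0.71, -0.0]
force: [0.1, -0.1, 0.1]
gripper_width: 0.844
gripper_force: 0.0
```

Emit:
jog_arm([
  {"rx": 0, "ry": 0, "rz": 0, "x": -0.45, "y": 0.36, "z": 0, "hand": 0.85},
  {"rx": 0, "ry": 0, "rz": 0, "x": -0.45, "y": 0.36, "z": 0, "hand": 0.85},
  {"rx": 0, "ry": 0, "rz": 0, "x": -0.45, "y": 0.36, "z": 0, "hand": 0.85},
  {"rx": 0, "ry": 0, "rz": 0, "x": -0.45, "y": 0.36, "z": 0, "hand": 0.85},
])

```text
clock: 16.65
eef_pos: [0.4448, 0.0538, 0.3578]
tcp_rot: [0.0, -0.703, 0.711, -0.0]
force: [1.2, 0.7, 0.3]
gripper_width: 0.849
gripper_force: 0.0
```

Emit:
jog_arm([
  {"rx": 0, "ry": 0, "rz": 0, "x": 0, "y": 0.01, "z": 0.3, "hand": 0.85},
  {"rx": 0, "ry": 0, "rz": 0, "x": 0, "y": 0.01, "z": 0.6, "hand": 0.85},
  {"rx": 0, "ry": 0, "rz": 0, "x": 0, "y": 0.01, "z": 0.9, "hand": 0.85},
  {"rx": 0, "ry": 0, "rz": 0, "x": 0, "y": 0.01, "z": 1, "hand": 0.85},
  {"rx": 0, "ry": 0, "rz": 0, "x": 0, "y": 0.01, "z": 1, "hand": 0.85},
])

```text
clock: 17.15
eef_pos: [0.4434, 0.0534, 0.2565]
tcp_rot: [-0.002, -0.703, 0.711, 0.0]
force: [0.0, -0.3, 0.0]
gripper_width: 0.848
gripper_force: 0.0
```

Emit:
jog_arm([
  {"rx": 0, "ry": 0, "rz": 0, "x": 0, "y": 0, "z": 0.05, "hand": 0.85},
  {"rx": 0, "ry": 0, "rz": 0, "x": 0, "y": 0, "z": 0.05, "hand": 0.85},
  {"rx": 0, "ry": 0, "rz": 0, "x": 0, "y": 0, "z": 0.05, "hand": 0.3},
  {"rx": 0, "ry": 0, "rz": 0, "x": 0, "y": 0, "z": 0.05, "hand": 0.3},
  {"rx": 0, "ry": 0, "rz": 0, "x": 0, "y": 0, "z": 0.05, "hand": 0.3},
  {"rx": 0, "ry": 0, "rz": 0, "x": 0, "y": 0, "z": 0.05, "hand": 0.3},
  {"rx": 0, "ry": 0, "rz": 0, "x": 0, "y": 0, "z": 0.05, "hand": 0.3},
  {"rx": 0, "ry": 0, "rz": 0, "x": 0, "y": 0, "z": 0.05, "hand": 0.3},
], grip_force=25)

```text
clock: 17.95
eef_pos: [0.4433, 0.0543, 0.2529]
tcp_rot: [0.0, -0.704, 0.711, -0.0]
force: [-0.2, 0.1, 3.3]
gripper_width: 0.504
gripper_force: 25.0
```

Emit:
jog_arm([
  {"rx": 0, "ry": 0, "rz": 0, "x": 0, "y": 0, "z": -0.2, "hand": 0.3},
  {"rx": 0, "ry": 0, "rz": 0, "x": 0, "y": 0, "z": -0.6, "hand": 0.3},
  {"rx": 0, "ry": 0, "rz": 0, "x": 0, "y": 0, "z": -0.7, "hand": 0.3},
  {"rx": 0, "ry": 0, "rz": 0, "x": -0.1, "y": -0.3, "z": -0.7, "hand": 0.3},
  {"rx": 0, "ry": 0, "rz": 0, "x": -0.2, "y": -0.6, "z": -0.7, "hand": 0.3},
  {"rx": 0, "ry": 0, "rz": 0, "x": -0.25, "y": -0.9, "z": -0.7, "hand": 0.3},
  {"rx": 0, "ry": 0, "rz": 0, "x": -0.25, "y": -0.9, "z": -0.7, "hand": 0.3},
])

```text
clock: 18.65
eef_pos: [0.5362, 0.079, 0.3218]
tcp_rot: [-0.0, -0.703, 0.711, -0.0]
force: [-0.8, -1.2, -1.7]
gripper_width: 0.501
gripper_force: 25.0
```

Emit:
jog_arm([
  {"rx": 0, "ry": 0, "rz": 0, "x": 0, "y": -0.4, "z": 0, "hand": 0.3},
  {"rx": 0, "ry": 0, "rz": 0, "x": 0, "y": -0.82, "z": 0, "hand": 0.3},
  {"rx": 0, "ry": 0, "rz": 0, "x": 0, "y": -0.82, "z": 0.2, "hand": 0.3},
  {"rx": 0, "ry": 0, "rz": 0, "x": 0, "y": -0.82, "z": 0.4, "hand": 0.3},
  {"rx": 0, "ry": 0, "rz": 0, "x": 0, "y": -0.82, "z": 0.4, "hand": 0.3},
  {"rx": 0, "ry": 0, "rz": 0, "x": 0, "y": -0.82, "z": 0.4, "hand": 0.3},
])

```text
clock: 19.25
eef_pos: [0.615, 0.0772, 0.2825]
tcp_rot: [-0.001, -0.703, 0.711, 0.0]
force: [0.3, 0.4, -0.0]
gripper_width: 0.5
gripper_force: 25.0
```

```bash
python3 - <<'E'
from h import *
s=manip.observe();print(s["eef_pos"],s["force"],s["gripper_width"])
a=cam("wrist")[0][:300,150:550];b=cam("side")[0][140:290,250:450]
cv2.imwrite("pics/chk3.png",np.hstack([a,cv2.resize(b,(400,300))]))
E
```

```text
[0.61500274 0.07724931 0.28245336] [ 0.32917676  0.42697939 -0.01685874] 0.49993813247957103
```

View pics/chk3.png

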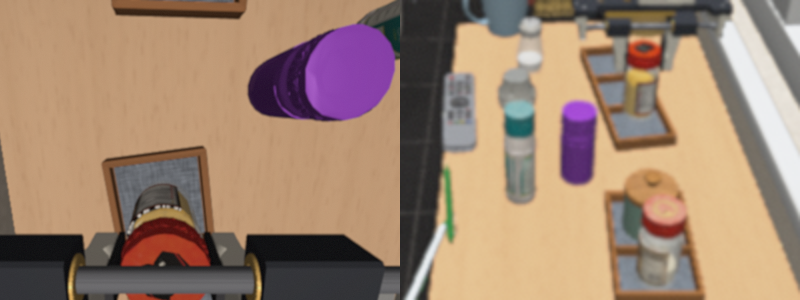

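The tin and the pink-capped jar stand in the tea tray. The red-capped jar hangs over the egg tray's −y well, so I'll lower and release it.

Emit:
jog_arm([
  {"rx": 0, "ry": 0, "rz": 0, "x": 0, "y": 0, "z": 0.1, "hand": 0.3},
  {"rx": 0, "ry": 0, "rz": 0, "x": 0, "y": 0, "z": 0.2, "hand": 0.3},
  {"rx": 0, "ry": 0, "rz": 0, "x": 0, "y": 0, "z": 0.24, "hand": 0.3},
  {"rx": 0, "ry": 0, "rz": 0, "x": 0, "y": 0, "z": 0.25, "hand": 0.3},
  {"rx": 0, "ry": 0, "rz": 0, "x": 0, "y": 0, "z": 0.25, "hand": 0.3},
  {"rx": 0, "ry": 0, "rz": 0, "x": 0, "y": 0, "z": 0.25, "hand": 0.3},
])

```text
clock: 19.95
eef_pos: [0.6155, 0.0774, 0.2578]
tcp_rot: [0.0, -0.703, 0.711, -0.0]
force: [-0.8, 0.2, -1.2]
gripper_width: 0.5
gripper_force: 25.0
```

Emit:
jog_arm([
  {"rx": 0, "ry": 0, "rz": 0, "x": 0, "y": 0, "z": 0.01, "hand": 0.3},
  {"rx": 0, "ry": 0, "rz": 0, "x": 0, "y": 0, "z": 0.01, "hand": 0.8},
  {"rx": 0, "ry": 0, "rz": 0, "x": 0, "y": 0, "z": 0.01, "hand": 0.8},
  {"rx": 0, "ry": 0, "rz": 0, "x": 0, "y": 0, "z": 0.01, "hand": 0.8},
  {"rx": 0, "ry": 0, "rz": 0, "x": 0, "y": 0, "z": -0.2, "hand": 0.8},
  {"rx": 0, "ry": 0, "rz": 0, "x": 0, "y": 0, "z": -0.6, "hand": 0.8},
  {"rx": 0, "ry": 0, "rz": 0, "x": 0, "y": 0, "z": -1, "hand": 0.85},
  {"rx": 0, "ry": 0, "rz": 0, "x": 0, "y": 0, "z": -1, "hand": 0.85},
])

```text
clock: 20.75
eef_pos: [0.6169, 0.0777, 0.3642]
tcp_rot: [0.004, -0.704, 0.71, -0.003]
force: [0.3, -0.8, -0.9]
gripper_width: 0.85
gripper_force: 0.0
```

Emit:
jog_arm([
  {"rx": 0, "ry": 0, "rz": 0, "x": -0.4, "y": 0.35, "z": 0, "hand": 0.85},
  {"rx": 0, "ry": 0, "rz": 0, "x": -0.7, "y": 0.7, "z": 0, "hand": 0.85},
  {"rx": 0, "ry": 0, "rz": 0, "x": -1, "y": 1, "z": 0, "hand": 0.85},
  {"rx": 0, "ry": 0, "rz": 0, "x": -1, "y": 1, "z": 0, "hand": 0.85},
  {"rx": 0, "ry": 0, "rz": 0, "x": -1, "y": 1, "z": 0, "hand": 0.85},
])

```text
clock: 21.25
eef_pos: [0.5159, 0.1792, 0.3581]
tcp_rot: [0.001, -0.704, 0.71, -0.0]
force: [-0.0, -0.3, 0.0]
gripper_width: 0.848
gripper_force: 0.0
```

Emit:
jog_arm([
  {"rx": 0, "ry": 0, "rz": 0, "x": -0.3, "y": 0.2, "z": 0, "hand": 0.85},
  {"rx": 0, "ry": 0, "rz": 0, "x": -0.64, "y": 0.45, "z": 0, "hand": 0.85},
  {"rx": 0, "ry": 0, "rz": 0, "x": -0.64, "y": 0.45, "z": 0, "hand": 0.85},
  {"rx": 0, "ry": 0, "rz": 0, "x": -0.64, "y": 0.45, "z": 0.2, "hand": 0.85},
  {"rx": 0, "ry": 0, "rz": 0, "x": -0.64, "y": 0.45, "z": 0.5, "hand": 0.85},
  {"rx": 0, "ry": 0, "rz": 0, "x": -0.64, "y": 0.45, "z": 0.8, "hand": 0.85},
  {"rx": 0, "ry": 0, "rz": 0, "x": -0.64, "y": 0.45, "z": 0.8, "hand": 0.85},
])

```text
clock: 21.95
eef_pos: [0.4717, 0.2411, 0.274]
tcp_rot: [-0.004, -0.703, 0.711, 0.0]
force: [0.2, -1.1, -0.4]
gripper_width: 0.848
gripper_force: 0.0
```

```bash
python3 - <<'E'
from h import *
import pickle
s=manip.observe();print(s["eef_pos"],s["force"])
B=pickle.load(open("wB.pkl","rb"))
for u in((397,130),(400,65),(396,210),(440,140)): print(plane(B,u,.019).round(4))
a=cam("wrist")[0];cv2.imwrite("pics/wH.png",a)
E
```

```text
[0.47168885 0.24107225 0.27396824] [ 0.23746384 -1.11123965 -0.36552231]
[0.3933 0.1061 0.019 ]
[0.3947 0.035  0.019 ]
[0.3878 0.2061 0.019 ]
[0.3412 0.1183 0.019 ]
```

View pics/wH.png

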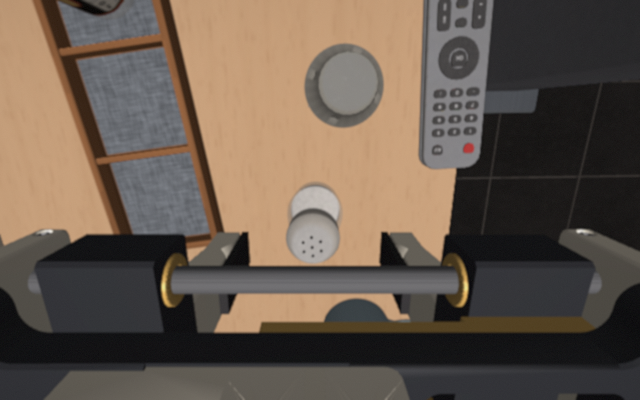

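The salt shaker (cap at 313,237) lies midway between the fingers (columns 247 and 382). I'll descend.

Emit:
jog_arm([
  {"rx": 0, "ry": 0, "rz": 0, "x": 0, "y": 0, "z": 0.2, "hand": 0.85},
  {"rx": 0, "ry": 0, "rz": 0, "x": 0, "y": 0, "z": 0.4, "hand": 0.85},
  {"rx": 0, "ry": 0, "rz": 0, "x": 0, "y": 0, "z": 0.6, "hand": 0.85},
  {"rx": 0, "ry": 0, "rz": 0, "x": 0, "y": 0, "z": 0.66, "hand": 0.85},
  {"rx": 0, "ry": 0, "rz": 0, "x": 0, "y": 0, "z": 0.66, "hand": 0.85},
  {"rx": 0, "ry": 0, "rz": 0, "x": 0, "y": 0, "z": 0.66, "hand": 0.85},
])

```text
clock: 22.6
eef_pos: [0.4728, 0.2432, 0.2131]
tcp_rot: [0.001, -0.703, 0.711, -0.0]
force: [-0.5, -0.8, 0.4]
gripper_width: 0.853
gripper_force: 0.0
```

Emit:
jog_arm([
  {"rx": 0, "ry": 0, "rz": 0, "x": 0, "y": 0, "z": 0, "hand": 0.85},
  {"rx": 0, "ry": 0, "rz": 0, "x": 0, "y": 0, "z": 0, "hand": 0.3},
  {"rx": 0, "ry": 0, "rz": 0, "x": 0, "y": 0, "z": 0, "hand": 0.3},
  {"rx": 0, "ry": 0, "rz": 0, "x": 0, "y": 0, "z": 0, "hand": 0.3},
  {"rx": 0, "ry": 0, "rz": 0, "x": 0, "y": 0, "z": 0, "hand": 0.3},
  {"rx": 0, "ry": 0, "rz": 0, "x": 0, "y": 0, "z": 0, "hand": 0.3},
  {"rx": 0, "ry": 0, "rz": 0, "x": 0, "y": 0, "z": 0, "hand": 0.3},
], grip_force=20)

```text
clock: 23.3
eef_pos: [0.472, 0.2429, 0.2116]
tcp_rot: [-0.0, -0.703, 0.711, 0.0]
force: [-1.5, 0.2, 1.5]
gripper_width: 0.452
gripper_force: 19.9
```

Emit:
jog_arm([
  {"rx": 0, "ry": 0, "rz": 0, "x": 0, "y": 0, "z": -0.2, "hand": 0.3},
  {"rx": 0, "ry": 0, "rz": 0, "x": 0, "y": 0, "z": -0.5, "hand": 0.3},
  {"rx": 0, "ry": 0, "rz": 0, "x": 0, "y": 0, "z": -0.6, "hand": 0.3},
  {"rx": 0, "ry": 0, "rz": 0, "x": 0.07, "y": -0.3, "z": -0.6, "hand": 0.3},
  {"rx": 0, "ry": 0, "rz": 0, "x": 0.07, "y": -0.6, "z": -0.6, "hand": 0.3},
  {"rx": 0, "ry": 0, "rz": 0, "x": 0.07, "y": -0.9, "z": -0.6, "hand": 0.3},
  {"rx": 0, "ry": 0, "rz": 0, "x": 0.07, "y": -0.9, "z": -0.6, "hand": 0.3},
])

```text
clock: 24.0
eef_pos: [0.5647, 0.2349, 0.2707]
tcp_rot: [0.0, -0.703, 0.711, -0.0]
force: [-0.8, -1.3, -1.5]
gripper_width: 0.454
gripper_force: 19.7
```

Emit:
jog_arm([
  {"rx": 0, "ry": 0, "rz": 0, "x": 0, "y": -0.2, "z": 0, "hand": 0.3},
  {"rx": 0, "ry": 0, "rz": 0, "x": 0, "y": -0.34, "z": 0, "hand": 0.3},
  {"rx": 0, "ry": 0, "rz": 0, "x": 0, "y": -0.34, "z": 0.15, "hand": 0.3},
  {"rx": 0, "ry": 0, "rz": 0, "x": 0, "y": -0.34, "z": 0.3, "hand": 0.3},
  {"rx": 0, "ry": 0, "rz": 0, "x": 0, "y": -0.34, "z": 0.3, "hand": 0.3},
  {"rx": 0, "ry": 0, "rz": 0, "x": 0, "y": -0.34, "z": 0.3, "hand": 0.3},
])

```text
clock: 24.6
eef_pos: [0.5957, 0.2346, 0.2413]
tcp_rot: [-0.001, -0.704, 0.711, 0.0]
force: [-0.2, -0.3, -0.7]
gripper_width: 0.455
gripper_force: 19.7
```

```bash
python3 - <<'E'
from h import *
s=manip.observe();print(s["eef_pos"],s["force"],s["gripper_width"])
a=cam("wrist")[0][:300,150:550];b=cam("side")[0][120:270,260:460]
cv2.imwrite("pics/chk4.png",np.hstack([a,cv2.resize(b,(400,300))]))
E
```

```text
[0.59565261 0.23456252 0.24131835] [-0.22535717 -0.33318703 -0.70801754] 0.45470130036316925
```

View pics/chk4.png

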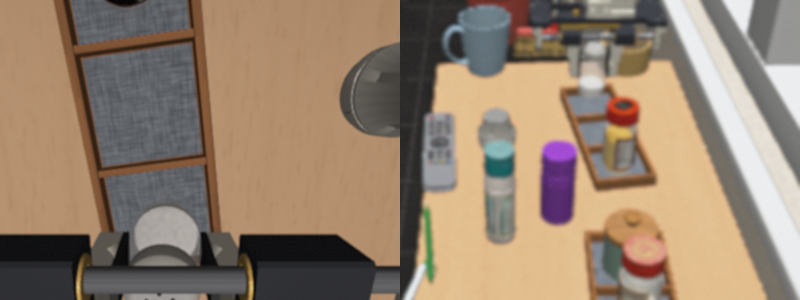

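The salt shaker hangs over the egg tray's +y well (well spans about columns 105 to 215 in the crop). I'll lower and release it.

Emit:
jog_arm([
  {"rx": 0, "ry": 0, "rz": 0, "x": 0, "y": 0, "z": 0.1, "hand": 0.3},
  {"rx": 0, "ry": 0, "rz": 0, "x": 0, "y": 0, "z": 0.2, "hand": 0.3},
  {"rx": 0, "ry": 0, "rz": 0, "x": 0, "y": 0, "z": 0.24, "hand": 0.3},
  {"rx": 0, "ry": 0, "rz": 0, "x": 0, "y": 0, "z": 0.25, "hand": 0.3},
  {"rx": 0, "ry": 0, "rz": 0, "x": 0, "y": 0, "z": 0.25, "hand": 0.3},
  {"rx": 0, "ry": 0, "rz": 0, "x": 0, "y": 0, "z": 0.25, "hand": 0.3},
])

```text
clock: 25.3
eef_pos: [0.5961, 0.2346, 0.2168]
tcp_rot: [0.0, -0.703, 0.711, -0.0]
force: [-0.5, 0.0, -0.9]
gripper_width: 0.451
gripper_force: 19.7
```

Emit:
jog_arm([
  {"rx": 0, "ry": 0, "rz": 0, "x": 0, "y": 0, "z": 0.01, "hand": 0.3},
  {"rx": 0, "ry": 0, "rz": 0, "x": 0, "y": 0, "z": 0.01, "hand": 0.8},
  {"rx": 0, "ry": 0, "rz": 0, "x": 0, "y": 0, "z": 0.01, "hand": 0.8},
  {"rx": 0, "ry": 0, "rz": 0, "x": 0, "y": 0, "z": 0.01, "hand": 0.8},
  {"rx": 0, "ry": 0, "rz": 0, "x": 0, "y": 0, "z": 0.01, "hand": 0.8},
  {"rx": 0, "ry": 0, "rz": 0, "x": 0, "y": 0, "z": -0.2, "hand": 0.8},
  {"rx": 0, "ry": 0, "rz": 0, "x": 0, "y": 0, "z": -0.6, "hand": 0.8},
  {"rx": 0, "ry": 0, "rz": 0, "x": 0, "y": 0, "z": -1, "hand": 0.85},
])

```text
clock: 26.1
eef_pos: [0.5958, 0.2344, 0.3172]
tcp_rot: [-0.001, -0.703, 0.711, 0.0]
force: [1.5, 0.5, 0.8]
gripper_width: 0.831
gripper_force: 0.0
```

```bash
python3 -c "
from h import *
print(np.round(manip.observe()['joints'],3),np.round(manip.observe()['eef_pos'],4))"
```

```text
[ 0.679  0.368 -0.184  0.    -1.021 -0.689] [0.5958 0.2344 0.3172]
```

Emit:
jog_arm([
  {"rx": 0, "ry": 0, "rz": -0.25, "x": 0.2, "y": 0.25, "z": 0, "hand": 0.85},
  {"rx": 0, "ry": 0, "rz": -0.25, "x": 0.4, "y": 0.5, "z": 0, "hand": 0.85},
  {"rx": 0, "ry": 0, "rz": -0.25, "x": 0.7, "y": 0.8, "z": 0, "hand": 0.85},
  {"rx": 0, "ry": 0, "rz": -0.25, "x": 0.86, "y": 1, "z": 0, "hand": 0.85},
  {"rx": 0, "ry": 0, "rz": -0.25, "x": 0.86, "y": 1, "z": 0, "hand": 0.85},
  {"rx": 0, "ry": 0, "rz": -0.25, "x": 0.86, "y": 1, "z": 0, "hand": 0.85},
  {"rx": 0, "ry": 0, "rz": -0.25, "x": 0.86, "y": 1, "z": 0, "hand": 0.85},
])

```text
clock: 26.8
eef_pos: [0.495, 0.1495, 0.3171]
tcp_rot: [-0.0, 0.922, -0.387, 0.0]
force: [-0.2, -0.0, -0.5]
gripper_width: 0.849
gripper_force: 0.0
```

Emit:
jog_arm([
  {"rx": 0, "ry": 0, "rz": -0.25, "x": 0, "y": 0, "z": 0, "hand": 0.85},
  {"rx": 0, "ry": 0, "rz": -0.25, "x": 0, "y": 0, "z": 0, "hand": 0.85},
  {"rx": 0, "ry": 0, "rz": -0.25, "x": 0, "y": 0, "z": 0, "hand": 0.85},
  {"rx": 0, "ry": 0, "rz": -0.25, "x": 0, "y": 0, "z": 0, "hand": 0.85},
  {"rx": 0, "ry": 0, "rz": -0.25, "x": 0, "y": 0, "z": 0, "hand": 0.85},
  {"rx": 0, "ry": 0, "rz": -0.25, "x": 0, "y": 0, "z": 0, "hand": 0.85},
  {"rx": 0, "ry": 0, "rz": -0.25, "x": 0, "y": 0, "z": 0, "hand": 0.85},
])

```text
clock: 27.5
eef_pos: [0.4952, 0.1497, 0.3166]
tcp_rot: [0.0, 1.0, -0.006, -0.0]
force: [-0.1, -0.7, -0.2]
gripper_width: 0.852
gripper_force: 0.0
```

```bash
python3 -c "
from h import *
s=manip.observe();print(np.round(s['joints'],3),np.round(s['eef_pos'],4));print((q(s).as_matrix().T@(np.array([.448,.1492,.196])-s['eef_pos'])).round(4));print(q(s).as_matrix().round(3))"
```

```text
[ 0.673  0.178 -0.455 -0.    -0.938  0.886] [0.4952 0.1497 0.3166]
[-0.0472  0.0011  0.1206]
[[ 1.    -0.011 -0.   ]
 [-0.011 -1.    -0.   ]
 [-0.     0.    -1.   ]]
```

Emit:
jog_arm([
  {"rx": 0, "ry": 0, "rz": 0, "x": -0.47, "y": 0.01, "z": 0, "hand": 0.85},
  {"rx": 0, "ry": 0, "rz": 0, "x": -0.47, "y": 0.01, "z": 0, "hand": 0.85},
  {"rx": 0, "ry": 0, "rz": 0, "x": -0.47, "y": 0.01, "z": 0.3, "hand": 0.85},
  {"rx": 0, "ry": 0, "rz": 0, "x": -0.47, "y": 0.01, "z": 0.6, "hand": 0.85},
  {"rx": 0, "ry": 0, "rz": 0, "x": -0.47, "y": 0.01, "z": 0.8, "hand": 0.85},
  {"rx": 0, "ry": 0, "rz": 0, "x": -0.47, "y": 0.01, "z": 0.8, "hand": 0.85},
  {"rx": 0, "ry": 0, "rz": 0, "x": -0.47, "y": 0.01, "z": 0.8, "hand": 0.85},
])

```text
clock: 28.2
eef_pos: [0.4484, 0.1493, 0.237]
tcp_rot: [0.0, 1.0, -0.006, -0.0]
force: [0.3, 0.1, 0.7]
gripper_width: 0.852
gripper_force: 0.0
```

```bash
python3 snap.py T; python3 -c "
from h import *
s=manip.observe();print((q(s).as_matrix().T@(np.array([.448,.1492,.196])-s['eef_pos'])).round(4))"
```

```text
[0.4484 0.1493 0.237 ] 28.2
[-0.0007  0.0003  0.0415]
```

View pics/wT.png

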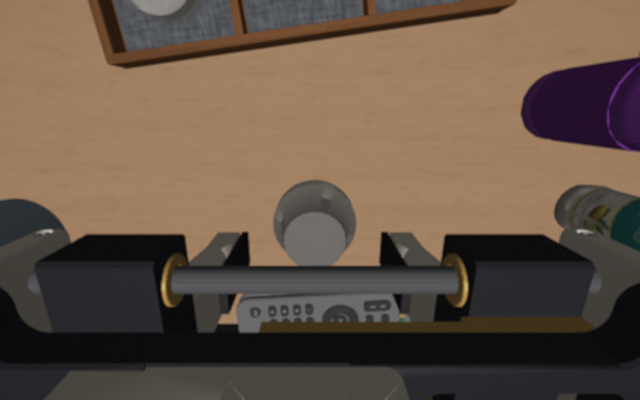

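The timer (314,228) lies midway between the fingers (columns 247 and 382). I'll descend and grip.

Emit:
jog_arm([
  {"rx": 0, "ry": 0, "rz": 0, "x": 0, "y": 0, "z": 0.2, "hand": 0.85},
  {"rx": 0, "ry": 0, "rz": 0, "x": 0, "y": 0, "z": 0.35, "hand": 0.85},
  {"rx": 0, "ry": 0, "rz": 0, "x": 0, "y": 0, "z": 0.41, "hand": 0.85},
  {"rx": 0, "ry": 0, "rz": 0, "x": 0, "y": 0, "z": 0.41, "hand": 0.85},
  {"rx": 0, "ry": 0, "rz": 0, "x": 0, "y": 0, "z": 0.41, "hand": 0.85},
])

```text
clock: 28.75
eef_pos: [0.4485, 0.1494, 0.1966]
tcp_rot: [-0.0, 1.0, -0.005, 0.001]
force: [0.1, 0.4, 0.4]
gripper_width: 0.853
gripper_force: 0.0
```

Emit:
jog_arm([
  {"rx": 0, "ry": 0, "rz": 0, "x": 0, "y": 0, "z": 0, "hand": 0.85},
  {"rx": 0, "ry": 0, "rz": 0, "x": 0, "y": 0, "z": 0, "hand": 0.3},
  {"rx": 0, "ry": 0, "rz": 0, "x": 0, "y": 0, "z": 0, "hand": 0.3},
  {"rx": 0, "ry": 0, "rz": 0, "x": 0, "y": 0, "z": 0, "hand": 0.3},
  {"rx": 0, "ry": 0, "rz": 0, "x": 0, "y": 0, "z": 0, "hand": 0.3},
  {"rx": 0, "ry": 0, "rz": 0, "x": 0, "y": 0, "z": 0, "hand": 0.3},
  {"rx": 0, "ry": 0, "rz": 0, "x": 0, "y": 0, "z": 0, "hand": 0.3},
], grip_force=30)

```text
clock: 29.45
eef_pos: [0.4482, 0.1491, 0.1959]
tcp_rot: [-0.0, 1.0, -0.005, 0.0]
force: [-0.5, -0.8, 4.8]
gripper_width: 0.628
gripper_force: 30.0
```

Emit:
jog_arm([
  {"rx": 0, "ry": 0, "rz": 0, "x": 0, "y": 0, "z": -0.1, "hand": 0.3},
  {"rx": 0, "ry": 0, "rz": 0, "x": 0, "y": 0, "z": -0.2, "hand": 0.3},
  {"rx": 0, "ry": 0, "rz": 0, "x": 0, "y": 0, "z": -0.2, "hand": 0.3},
  {"rx": 0, "ry": 0, "rz": 0, "x": 0, "y": 0, "z": -0.2, "hand": 0.3},
])

```text
clock: 29.85
eef_pos: [0.4482, 0.1492, 0.2161]
tcp_rot: [-0.0, 1.0, -0.005, 0.0]
force: [0.3, -0.4, -1.3]
gripper_width: 0.63
gripper_force: 30.0
```

Emit:
jog_arm([
  {"rx": 0, "ry": 0, "rz": 0, "x": 0, "y": 0, "z": -0.4, "hand": 0.3},
  {"rx": 0, "ry": 0, "rz": 0, "x": 0, "y": 0, "z": -0.8, "hand": 0.3},
  {"rx": 0, "ry": 0, "rz": 0.229, "x": 0.2, "y": 0, "z": -1, "hand": 0.3},
  {"rx": 0, "ry": 0, "rz": 0.229, "x": 0.4, "y": 0, "z": -1, "hand": 0.3},
  {"rx": 0, "ry": 0, "rz": 0.229, "x": 0.5, "y": 0, "z": -1, "hand": 0.3},
  {"rx": 0, "ry": 0, "rz": 0.229, "x": 0.5, "y": 0, "z": -1, "hand": 0.3},
  {"rx": 0, "ry": 0, "rz": 0.229, "x": 0.5, "y": 0, "z": -1, "hand": 0.3},
  {"rx": 0, "ry": 0, "rz": 0.229, "x": 0.5, "y": 0, "z": -1, "hand": 0.3},
])

```text
clock: 30.65
eef_pos: [0.4979, 0.1484, 0.3151]
tcp_rot: [0.0, 0.934, -0.358, -0.0]
force: [0.3, 0.5, -0.9]
gripper_width: 0.631
gripper_force: 30.0
```

Emit:
jog_arm([
  {"rx": 0, "ry": 0, "rz": 0.229, "x": 0, "y": 0, "z": 0, "hand": 0.3},
  {"rx": 0, "ry": 0, "rz": 0.229, "x": 0, "y": 0, "z": 0, "hand": 0.3},
  {"rx": 0, "ry": 0, "rz": 0.229, "x": 0, "y": 0, "z": 0, "hand": 0.3},
  {"rx": 0, "ry": 0, "rz": 0.229, "x": 0, "y": 0, "z": 0, "hand": 0.3},
  {"rx": 0, "ry": 0, "rz": 0.229, "x": 0, "y": 0, "z": 0, "hand": 0.3},
  {"rx": 0, "ry": 0, "rz": 0.229, "x": 0, "y": 0, "z": 0, "hand": 0.3},
  {"rx": 0, "ry": 0, "rz": 0.229, "x": 0, "y": 0, "z": 0, "hand": 0.3},
])

```text
clock: 31.35
eef_pos: [0.498, 0.1486, 0.3155]
tcp_rot: [0.0, 0.751, -0.661, -0.0]
force: [0.4, 1.2, -0.9]
gripper_width: 0.631
gripper_force: 30.0
```

```bash
python3 snap.py U; python3 -c "
from h import *
s=manip.observe();print((q(s).as_matrix().T@(np.array([.6055,.1565,.2])-s['eef_pos'])).round(4),s['gripper_width']);print(q(s).as_matrix().round(3))"
```

```text
[0.498  0.1486 0.3155] 31.35
[ 0.0057 -0.1076  0.1155] 0.630674554181947
[[ 0.126 -0.992 -0.   ]
 [-0.992 -0.126 -0.   ]
 [ 0.     0.    -1.   ]]
```

View pics/wU.png

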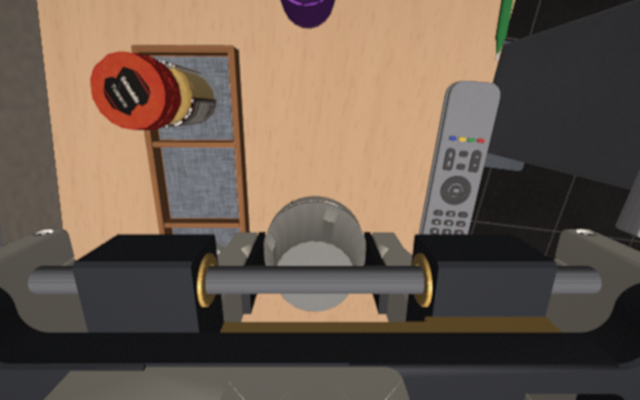

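The timer is held, and the middle well lies between dividers at rows 144 and 222. I'll check its centre once more.

```bash
python3 -c "
from h import *
import pickle
c=pickle.load(open('wU.pkl','rb'))
P=[plane(c,u,.02) for u in((150,144),(238,144),(160,222),(244,222))]
print(np.round(P,4),np.mean(P,0).round(4))"
```

```text
[[0.6511 0.1228 0.02  ]
 [0.5722 0.1127 0.02  ]
 [0.6432 0.1977 0.02  ]
 [0.5621 0.1873 0.02  ]] [0.6071 0.1551 0.02  ]
```

Emit:
jog_arm([
  {"rx": 0, "ry": 0, "rz": 0, "x": 0, "y": -0.3, "z": 0, "hand": 0.3},
  {"rx": 0, "ry": 0, "rz": 0, "x": 0.05, "y": -0.6, "z": 0, "hand": 0.3},
  {"rx": 0, "ry": 0, "rz": 0, "x": 0.05, "y": -0.9, "z": 0, "hand": 0.3},
  {"rx": 0, "ry": 0, "rz": 0, "x": 0.06, "y": -1, "z": 0, "hand": 0.3},
  {"rx": 0, "ry": 0, "rz": 0, "x": 0.06, "y": -1, "z": 0, "hand": 0.3},
  {"rx": 0, "ry": 0, "rz": 0, "x": 0.06, "y": -1, "z": 0, "hand": 0.3},
])

```text
clock: 32.0
eef_pos: [0.5976, 0.1545, 0.3151]
tcp_rot: [0.001, 0.749, -0.662, -0.0]
force: [-1.2, 0.8, -0.8]
gripper_width: 0.63
gripper_force: 30.0
```

Emit:
jog_arm([
  {"rx": 0, "ry": 0, "rz": 0, "x": 0, "y": -0.09, "z": 0, "hand": 0.3},
  {"rx": 0, "ry": 0, "rz": 0, "x": 0, "y": -0.09, "z": 0.2, "hand": 0.3},
  {"rx": 0, "ry": 0, "rz": 0, "x": 0, "y": -0.09, "z": 0.4, "hand": 0.3},
  {"rx": 0, "ry": 0, "rz": 0, "x": 0, "y": -0.09, "z": 0.6, "hand": 0.3},
  {"rx": 0, "ry": 0, "rz": 0, "x": 0, "y": -0.09, "z": 0.8, "hand": 0.3},
  {"rx": 0, "ry": 0, "rz": 0, "x": 0, "y": -0.09, "z": 0.9, "hand": 0.3},
  {"rx": 0, "ry": 0, "rz": 0, "x": 0, "y": -0.09, "z": 0.9, "hand": 0.3},
  {"rx": 0, "ry": 0, "rz": 0, "x": 0, "y": -0.09, "z": 0.9, "hand": 0.3},
])

```text
clock: 32.8
eef_pos: [0.6073, 0.1561, 0.2264]
tcp_rot: [-0.0, 0.749, -0.663, 0.0]
force: [0.3, 0.2, -0.8]
gripper_width: 0.63
gripper_force: 30.0
```

```bash
python3 - <<'E'
from h import *
s=manip.observe();print(s["eef_pos"],s["force"],s["gripper_width"])
a=cam("wrist")[0][:300,150:550];b=cam("side")[0][120:270,260:460]
cv2.imwrite("pics/chk5.png",np.hstack([a,cv2.resize(b,(400,300))]))
E
```

```text
[0.60732113 0.15606982 0.22641932] [ 0.34114522  0.18655139 -0.82753844] 0.629691768334818
```

View pics/chk5.png

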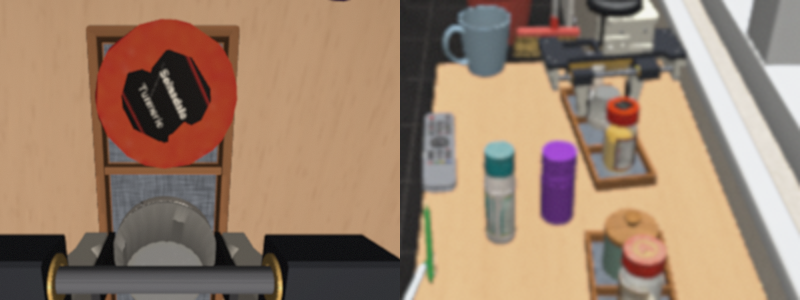

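The timer (crop columns 115 to 215) is within the middle well (105 to 228). I'll lower and release it.

Emit:
jog_arm([
  {"rx": 0, "ry": 0, "rz": 0, "x": 0, "y": 0, "z": 0.1, "hand": 0.3},
  {"rx": 0, "ry": 0, "rz": 0, "x": 0, "y": 0, "z": 0.2, "hand": 0.3},
  {"rx": 0, "ry": 0, "rz": 0, "x": 0, "y": 0, "z": 0.24, "hand": 0.3},
  {"rx": 0, "ry": 0, "rz": 0, "x": 0, "y": 0, "z": 0.25, "hand": 0.3},
  {"rx": 0, "ry": 0, "rz": 0, "x": 0, "y": 0, "z": 0.25, "hand": 0.3},
  {"rx": 0, "ry": 0, "rz": 0, "x": 0, "y": 0, "z": 0.25, "hand": 0.3},
])

```text
clock: 33.5
eef_pos: [0.6072, 0.1559, 0.2007]
tcp_rot: [-0.0, 0.749, -0.663, 0.0]
force: [0.5, 0.5, -0.6]
gripper_width: 0.63
gripper_force: 30.0
```

Emit:
jog_arm([
  {"rx": 0, "ry": 0, "rz": 0, "x": 0, "y": 0, "z": 0.01, "hand": 0.3},
  {"rx": 0, "ry": 0, "rz": 0, "x": 0, "y": 0, "z": 0.01, "hand": 0.85},
  {"rx": 0, "ry": 0, "rz": 0, "x": 0, "y": 0, "z": 0.01, "hand": 0.85},
  {"rx": 0, "ry": 0, "rz": 0, "x": 0, "y": 0, "z": 0.01, "hand": 0.85},
  {"rx": 0, "ry": 0, "rz": 0, "x": 0, "y": 0, "z": 0.01, "hand": 0.85},
  {"rx": 0, "ry": 0, "rz": 0, "x": 0, "y": 0, "z": -0.2, "hand": 0.85},
  {"rx": 0, "ry": 0, "rz": 0, "x": 0, "y": 0, "z": -0.6, "hand": 0.85},
  {"rx": 0, "ry": 0, "rz": 0, "x": 0, "y": 0, "z": -1, "hand": 0.85},
])

```text
clock: 34.3
eef_pos: [0.6068, 0.1557, 0.3011]
tcp_rot: [0.001, 0.749, -0.663, -0.0]
force: [0.5, 0.4, 1.9]
gripper_width: 0.851
gripper_force: 0.0
```

Emit:
jog_arm([
  {"rx": 0, "ry": 0, "rz": 0, "x": 0, "y": 0, "z": -0.4, "hand": 0.85},
  {"rx": 0, "ry": 0, "rz": 0, "x": 0, "y": 0, "z": -0.8, "hand": 0.85},
  {"rx": 0, "ry": 0, "rz": 0, "x": -0.4, "y": 0.4, "z": -1, "hand": 0.85},
  {"rx": 0, "ry": 0, "rz": 0, "x": -0.7, "y": 0.7, "z": -1, "hand": 0.85},
  {"rx": 0, "ry": 0, "rz": 0, "x": -1, "y": 1, "z": -1, "hand": 0.85},
  {"rx": 0, "ry": 0, "rz": 0, "x": -1, "y": 1, "z": -1, "hand": 0.85},
])

```text
clock: 34.9
eef_pos: [0.4925, 0.245, 0.4016]
tcp_rot: [-0.001, 0.75, -0.661, -0.0]
force: [-0.2, 0.4, 0.1]
gripper_width: 0.848
gripper_force: 0.0
```

Emit:
jog_arm([
  {"rx": 0, "ry": 0, "rz": 0, "x": -0.4, "y": 0, "z": 0, "hand": 0.85},
  {"rx": 0, "ry": 0, "rz": 0, "x": -0.8, "y": 0, "z": 0, "hand": 0.85},
  {"rx": 0, "ry": 0, "rz": 0, "x": -1, "y": 0, "z": 0, "hand": 0.85},
  {"rx": 0, "ry": 0, "rz": 0, "x": -1, "y": 0, "z": 0, "hand": 0.85},
  {"rx": 0, "ry": 0, "rz": 0, "x": -1, "y": 0, "z": 0, "hand": 0.85},
  {"rx": 0, "ry": 0, "rz": 0, "x": -1, "y": 0, "z": 0, "hand": 0.85},
])

```text
clock: 35.5
eef_pos: [0.4837, 0.3414, 0.4005]
tcp_rot: [0.0, 0.749, -0.663, 0.0]
force: [0.1, 0.1, 0.8]
gripper_width: 0.851
gripper_force: 0.0
```

```bash
python3 - <<'E'
from h import *
s=manip.observe();print(s["eef_pos"],s["clock"],np.abs(s["dq"]).max())
a=cam("top")[0][100:260,190:480];b=cam("side")[0][110:310,250:450]
cv2.imwrite("pics/fin.png",np.vstack([cv2.resize(a,(540,298)),np.pad(cv2.resize(b,(300,300)),((0,0),(0,240),(0,0)))]))
E
```

```text
[0.48368422 0.34142072 0.40054826] 35.5 0.007317222625886419
```

View pics/fin.png

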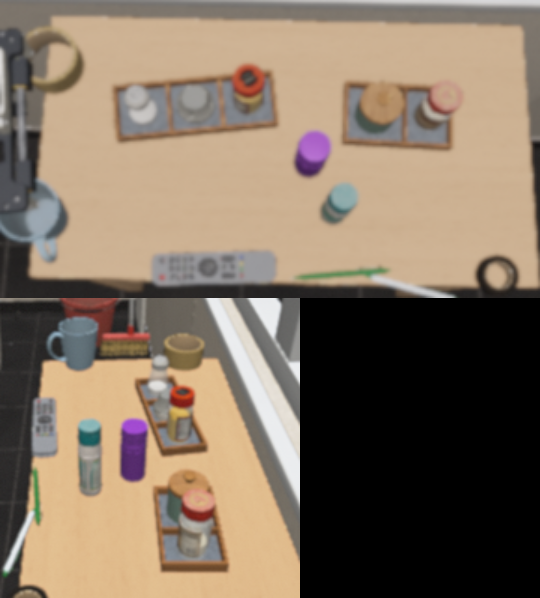

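Everything stands in its well, and the bottle, mug and remote have not moved. I'm handing in.

```bash
python3 -c "
from plant import manip
print(manip.finish_job())"
```

```text
the job is handed in; nothing more can be done
None
```

Both breakfast kits are made up and the job is handed in at about 36 s of robot time; the last pictures show everything standing in its well and the bottle, mug and remote in place, though no verdict came back.

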